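# Edge a flat bracket out of its tray and hang it on the empty peg

## Robot

A 6-joint arm with a two-finger parallel gripper is mounted at the origin on the work surface. World frame = base frame: x ahead of the robot, y to its left, z up, the work surface at z = 0. Lengths are in mm, angles in rad, forces in N, time in s.
With the tool pointing down it reaches from about 375 to 825 mm from the base axis. Payload 5.5 kg.
Tool frame: the origin (TCP) lies between the finger pads; the fingertips stand 19 mm ahead of it and the grasp point (between the pads) is the TCP; z points along the fingers, y is the direction in which the jaws open and shut (so a half turn about z gives the same grasp; the last joint's range is limited). The gripper opens to 85 mm and grips with 20 to 120 N. Pads are 22 mm wide; open, the fingers measure 114 mm over their backs; the gripper's body (76 mm by 85 mm) begins 54 mm behind the grasp point. The pads swing forward as they close: fully open they stand 13 mm farther back than shut.
Start: joints at [-1.276, 0.314, -0.047, 1.21, 0, 1.571], TCP at [174.326, -574.113, 250.299] pointing down, gripper open.
Joint ranges: [-2.67, 2.67], [-0.69, 1.73], [-1.03, 1.25], [-2.08, 2.16], [-1.42, 1.45], [-3.14, 3.14]. Speed limits (rad/s): [2.39, 2.39, 3.01, 3.14, 3.14, 3.14].

## Interface

Orientations are given as a unit quaternion [x, y, z, w].
In Python, from workcell import * gives the robot as it stands.
- The arm moves only by the tool arm_command, never from a script. Its argument "commands" is a list that holds one entry, the list of rows, each a list of 7 numbers: the gripper's target within -1 to 1 (shut at 1, half-way at 0, fully open at -1), then the shift along the tool's x, y, z in units of 0.12 m (1.0 is 0.12 m), then the turn, a rotation vector about the tool's x, y, z in units of 180 degrees (1.0 is 180 degrees). A call has exactly 5 rows; each row is the pose to reach, as a shift and turn from the pose commanded when the call began, along the tool's axes at that moment, turning the shorter way round; what a row does not reach only later rows make up. A row lasts 1/12 s, in which the tool goes at most 41.7 mm and 7.16 degrees, less where a joint would pass 70% of its speed; a pose out of reach is approached as far as the arm can. A call with a number of a shift or a turn outside -1 to 1 is refused whole. A call with a gripper value outside its range is refused whole. The fingers move at their own pace and stop on an object; the grip force is fixed at half the most. Time passes only in rows, so rows that repeat a pose let the fingers close, or fill a call up. It gives the time, the measured TCP pose, the force and the opening at its end, in the units of the state.
- observe(): the state, without advancing time (a new reading comes with each control period).
- grab_frame(name): name is "scene" or "top" or "wrist"; returns a dict with "pixels" (480x640x3 uint8, red, green, blue), "vertical_fov" (degrees; the focal length in pixels is half the picture's height over the tangent of half this angle, whatever the lens; pixels are square), "cx", "cy" (the principal point, pixels), "extrinsics" (4x4, takes a point from camera to world coordinates). Camera axes: x right, y down, z forward; pixel columns grow to the right and rows downward; lengths in mm; the calibration is good to about 2 mm. The wrist camera is an equidistant fisheye: a pixel r from the principal point sees the ray r / f radians off the axis. A picture is of the moment at which its call begins. There is no depth.
- finish_job(): hands the job in, once; it reports no verdict.
Trained networks look in the newest picture that a camera, given by its name, has taken for a name from the list of things; names that differ only in an ending like _2 or _b are one class to them, and where a whole thing is asked for, a point or a joint stands for the part that bears it (a point fixed in the world has none). Each returns a list of dicts, best first, with "p" (0 to 1); they miss things now and then, are a little off and sometimes report something else, mostly with a low value. They report only what shows in the picture. A call takes as long as a camera call. They do not tell look-alikes from the thing itself.
- search_frame(camera, thing): "centre" ([x, y, z] in mm, in the coordinates of the camera as it stood for that picture, good to about 4 mm: the middle of the surface that is visible of it).
The state is a dict: "clock": time; "q": joint angles; "joint_velocities": joint speeds; "joint_torque": joint torques, N m; "ee_pos": TCP position; "tcp_rot": TCP orientation; "contact_force": force on the tool from outside, world axes, zero at the start; "torque": the same for the moment, N m; "finger_gap": finger opening in mm.
Only numpy, scipy, OpenCV 4.12 (cv2) and the standard library are available. Lean on these libraries where they do the work, as an engineer would, in place of code of your own. Each camera call takes 0.05 s, during which the arm holds its last target.

## Task

Put the flat aluminium bracket away: slide it along its tray until its eye end sticks out 3 to 7 cm beyond the open edge while still lying flat, so that it can be picked up by the part sticking out, then lean it, eye end up, on the sloping rest and let go. Take it again another way (its top end stands free), lift it upright and hang it by its eye on the empty peg, hanging still and let go. Leave all the other things where they are.

Things in the scene. Friction and masses are not known exactly. Their poses are not given: they have to be found in the camera images.
- plate: The bracket: a flat bare aluminium plate, 150 mm long (own x), 54 mm wide (own y), 6 mm thick (own z), about 0.13 kg, with one through hole (the eye) of 24 mm. Origin: centre of its underside; own +x points to the end with the eye, the eye's centre lying 42 mm from that end. At the start it lies flat, own z up, in the tray, its eye end towards the tray's open end and 10 to 40 mm short of the tray's edge; it slides easily.
- plate_eye (a point): Centre of the bracket's eye, at mid-thickness (33 mm from the bracket's middle towards the eye end); axes as the bracket's.
- plate_end (a point): Middle of the bracket's end face at the eye end, mid-thickness; axes as the bracket's.
- plate_foot (a point): Middle of the bracket's end face opposite the eye, mid-thickness; axes as the bracket's.
- tray: Fixed grey steel tray on a stand, 250 mm long (own x), 78 mm wide outside (own y). Its flat floor is 70 mm above the table; side walls and the wall at the -x end are 4 mm thick and rise 18 mm above the floor; the inside is 70 mm wide, too narrow for fingers beside the bracket. The +x end is open: the floor ends there in a plain edge with free air down to the table (the stand's foot is set back 25 mm). Origin: on the table under the tray's middle.
- tray_edge (a point): Middle of the floor's edge at the tray's open end, on the floor's surface (70 mm up); own +x points outward over the edge, own y along the edge.
- rest: Fixed grey steel sloping rest: a 45 degree board, 80 mm wide (own y), that climbs towards own +x, with a 22 mm high stop lip square to it at its foot. A plate laid on the slope with its lower end on the lip leans at 45 degrees; the slope is only 84 mm long, so that the upper 66 mm of the bracket stand free above it, underneath too. Base 130 x 90 mm, 10 mm thick. Origin: on the table under the middle of the base.
- rest_corner (a point): Middle of the inner corner where slope and lip meet, 25 mm above the table, 45 mm from the rest's middle towards own -x; axes as the rest's (own +x level, towards the high side; own z up).
- post: Fixed grey perforated upright with the EMPTY peg: 12 mm (own x) x 36 mm (own y), top 184 mm above the table, on a 90 x 60 x 8 mm foot. Its peg is a steel rod 10 mm thick that sticks out to own -x, from the upright at height 165 mm to its tip 80 mm out at height 175 mm (a slight upward slope). Origin: on the table under the upright's middle.
- peg_tip (a point): Tip centre of the empty peg (80 mm out from the upright's middle, 175 mm above the table); own +x points along the peg towards the upright.
- peg_mid (a point): Point on the empty peg's axis 42 mm out from the upright's middle, 170 mm above the table; axes as the upright's.
- full_post: An identical upright whose peg already carries a bracket of the same shape (fixed there). The two uprights stand side by side about 115 mm apart and may be either way round. Origin and axes as the other upright's.
- blank: bystander: plain aluminium plate 100 x 50 x 6 mm without a hole, lying flat on the table; origin: centre of its underside as it stands.
- hub: bystander: dark steel flanged hub, 84 mm across, 38 mm tall, standing on its flange; origin: centre of its underside as it stands.
- bearing: bystander: steel bearing ring, 62 mm across, 18 mm tall, lying flat; origin: centre of its underside as it stands.
- wrench: bystander: dark steel open-ended wrench lying flat; origin: centre of its underside as it lies.
- jar: bystander: glass jar with a steel cap, 64 mm across, 85 mm tall; origin: centre of its underside as it stands.
- sleeve: bystander: steel sleeve, 36 mm across, 70 mm long, lying on its side; origin: centre of its underside as it lies.
- cover: bystander: grey cover block 70 x 50 x 28 mm with a dark round boss, 40 mm tall in all; origin: centre of its underside as it stands.
Not all that is in view belongs to the job. Leave any purple look-alike of the plate alone.

How it is judged (in metres and radians):
On the way, in this order (a step that is already met when the one before it is completed fails the run):
1. the bracket lies flat in the tray with its eye end 25 to 75 mm out beyond the tray's open edge (x of plate_end in the frame of tray_edge between 0.025 and 0.075 m and angle between plate's own z axis and vertical below 0.1 rad and z of plate_end in the frame of tray_edge between -0.004 and 0.01 m and contact force between plate and tray above 0.2 N), for 0.2 s.
2. the bracket leans on the sloping rest, eye end up, its lower end against the lip, let go and still (contact force between the fingers and plate below 0.05 N and distance between plate_foot and rest_corner below 0.035 m and angle between plate's own z axis and vertical between 0.6 and 0.97 rad and angle between plate's own x axis and vertical below 1 rad and linear speed of plate below 0.03 m/s and contact force between plate and rest above 0.2 N), for 0.3 s.
3. the bracket has been taken again and held clear of the rest, eye end up, within about 25 degrees of upright (contact force between the fingers and plate above 0.5 N and height (world z) of plate_foot above 0.05 m and contact force between plate and rest below 0.05 N and distance between plate_foot and rest_corner above 0.03 m and angle between plate's own x axis and vertical below 0.45 rad), for 0.1 s.
At the end, for the whole second after the job is handed in: The bracket hangs by its eye on the empty peg: the eye's centre 8 to 78 mm out from the upright's middle, within 12 mm of the peg sideways and 148 to 175 mm above the table, eye end up within 0.25 rad of upright, carried by the peg, at rest (below 0.03 m/s and 0.5 rad/s) and let go (x of plate_eye in the frame of post between -0.078 and -0.008 m and y of plate_eye in the frame of post between -0.012 and 0.012 m and z of plate_eye in the frame of post between 0.148 and 0.175 m and angle between plate's own x axis and vertical below 0.25 rad and contact force between plate and post above 0.3 N and linear speed of plate below 0.03 m/s and angular speed of plate below 0.5 rad/s and contact force between the fingers and plate below 0.05 N); the robot touches nothing.
It fails at once if any other loose thing is shifted by more than 30 mm (distance of any of blank, hub, bearing, wrench, jar, sleeve, cover from where it was at the start of the episode above 0.03 m).
It also fails if it takes over 72 s, if anything falls off the work surface, if the arm or the gripper's body presses on something with over 40 N, if the wrist force passes 120 N, or if a joint passes its speed limit or range.

## Working session

There is one attempt and no reset: what is moved stays moved. The work goes in short steps, Python scripts to look and compute and a tool call to move; the robot and the scene stay as the last step left them, time stands still between calls to the robot, and variables do not carry over. Pictures are saved under pics/ and viewed, and the job is handed in when it is done.

Besides the shell and the picture viewer there is one more tool, called after "Emit:" as a command line: name --argument value ..., lists and objects as JSON in quotes. arm_command: Moves the arm, as the interface text tells. Its arguments: {"type":"object","properties":{"commands":{"type":"array"}},"required":["commands"]}

```bash
ls -la; mkdir -p pics
cat > h.py <<'E'
from workcell import *
import numpy as np, cv2
from scipy.spatial.transform import Rotation as R
def grab(name,fn=None):
    f=grab_frame(name)
    if fn: cv2.imwrite('pics/'+fn, cv2.cvtColor(np.array(f['pixels']),cv2.COLOR_RGB2BGR))
    return f
def foc(f): return 240/np.tan(np.radians(f['vertical_fov'])/2)
def proj(f,p):
    T=np.array(f['extrinsics']);c=np.linalg.inv(T)@np.r_[p,1]
    return foc(f)*c[0]/c[2]+f['cx'],foc(f)*c[1]/c[2]+f['cy']
def unproj(f,u,v,z):
    T=np.array(f['extrinsics']);d=T[:3,:3]@np.array([(u-f['cx'])/foc(f),(v-f['cy'])/foc(f),1]);o=T[:3,3]
    return o+d*(z-o[2])/d[2]
def tow(f,c): return (np.array(f['extrinsics'])@np.r_[c,1])[:3]
E
python3 - <<'E'
from h import *
print(observe())
for n in ['scene','top','wrist']:
    f=grab(n,n+'0.png'); print(n,f['vertical_fov'],f['cx'],f['cy'],np.round(f['extrinsics'],3).tolist())
    for t in ['plate','tray','rest','post','full_post','blank','hub','bearing','wrench','jar','sleeve','cover']:
        try: print(t,[(round(r['p'],2),np.round(tow(f,r['centre'])).tolist()) for r in search_frame(n,t)][:3])
        except Exception as e: print(t,e)
E
```

```text
total 12
drwxr-xr-x  3 agent agent 4096 Dec  7 00:36 .
drwxr-xr-x 23 root  root  4096 Dec  7 00:36 ..
drwxr-xr-x  2 agent agent 4096 Dec  7 00:36 pics
{'clock': 0.0, 'q': array([-1.27602916e+00,  3.14241817e-01, -4.80653464e-02,  1.21016851e+00,
        1.83188430e-05,  1.57081123e+00]), 'joint_velocities': array([-0.00042685, -0.00045139, -0.00054603,  0.0001879 ,  0.00111963,
       -0.0002079 ]), 'joint_torque': array([ 2.57423826e-04, -5.39590037e+01,  3.39748621e+01,  1.95275189e-02,
       -6.11920882e-05, -2.48833010e-05]), 'ee_pos': array([ 174.16279392, -573.61658755,  249.4310661 ]), 'tcp_rot': array([ 9.89159432e-01,  1.46843154e-01, -1.14252545e-04, -8.31914010e-04]), 'contact_force': array([ 0.27982998, -0.04498189, -0.14737178]), 'torque': array([-0.02959941, -0.01013954,  0.01026673]), 'finger_gap': 85.4081116276505}
scene 43.728861195770634 316.01967318825695 230.79069152897728 [[-0.091, 0.785, -0.613, 1317.152], [0.996, 0.079, -0.046, -0.791], [0.012, -0.615, -0.789, 1111.492], [0.0, 0.0, 0.0, 1.0]]
plate [(0.96, [478.0, 270.0, 81.0]), (0.89, [315.0, 297.0, 8.0]), (0
[... 1071 characters left out ...]
0]), (0.19, [659.0, 69.0, 7.0])]
blank [(0.61, [658.0, 69.0, 5.0]), (0.56, [486.0, 306.0, 69.0]), (0.18, [480.0, 273.0, 76.0])]
hub [(0.89, [642.0, -78.0, 11.0])]
bearing [(0.8, [385.0, 143.0, 18.0])]
wrench [(0.66, [327.0, -200.0, 4.0])]
jar [(0.68, [704.0, 275.0, 84.0])]
sleeve [(0.83, [680.0, 160.0, 32.0]), (0.32, [572.0, -407.0, 60.0])]
cover [(0.77, [441.0, -338.0, 23.0])]
wrist 65.70646984690485 320.4363945997725 240.61156505905117 [[0.29, -0.916, -0.277, 244.919], [-0.957, -0.278, -0.084, -551.835], [-0.0, 0.29, -0.957, 373.84], [0.0, 0.0, 0.0, 1.0]]
plate []
tray []
rest []
post []
full_post []
blank []
hub []
bearing []
wrench [(0.98, [325.0, -234.0, 6.0])]
jar []
sleeve []
cover []
```

View pictures.

View pics/scene0.png

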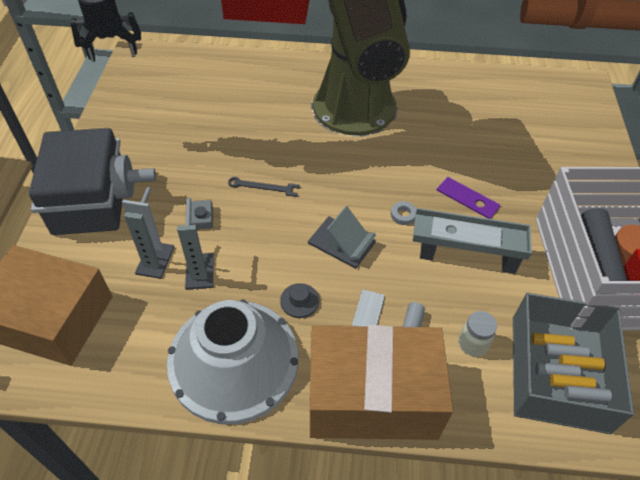

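View pics/top0.png

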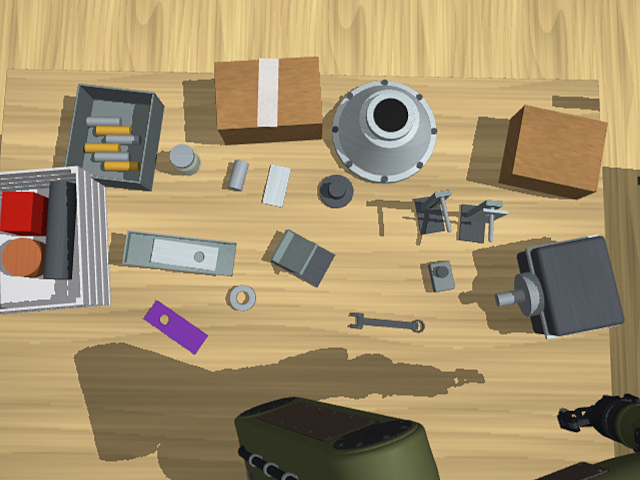

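Run:
```python
import cv2
s=cv2.imread('pics/scene0.png'); t=cv2.imread('pics/top0.png')
def crop(im,x0,y0,x1,y1,k,fn): cv2.imwrite('pics/'+fn,cv2.resize(im[y0:y1,x0:x1],None,fx=k,fy=k,interpolation=cv2.INTER_CUBIC))
crop(t,170,150,300,240,6,'t_tray.png')
crop(s,420,150,600,280,4,'s_tray.png')
crop(t,380,120,500,220,6,'t_post.png')
crop(s,60,180,220,300,5,'s_post.png')
crop(t,270,150,360,210,8,'t_rest.png')
crop(s,270,190,380,270,7,'s_rest.png')
```

```text
(no output)
```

View pics/t_tray.png

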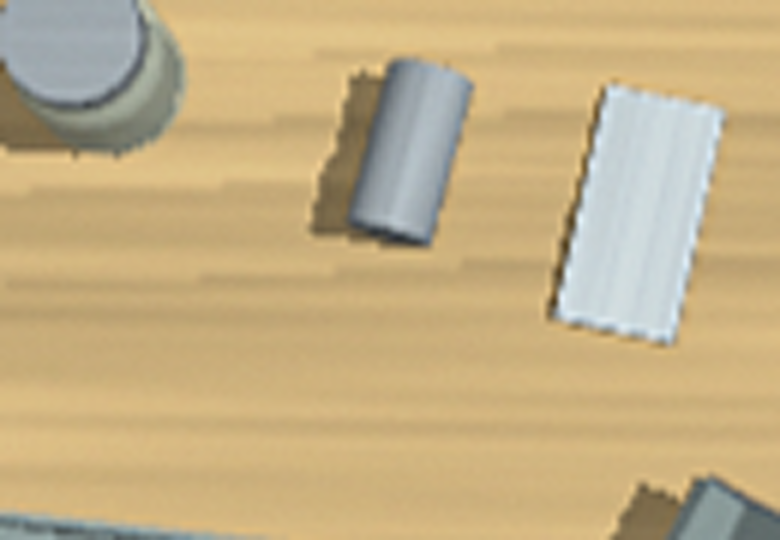

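View pics/s_tray.png

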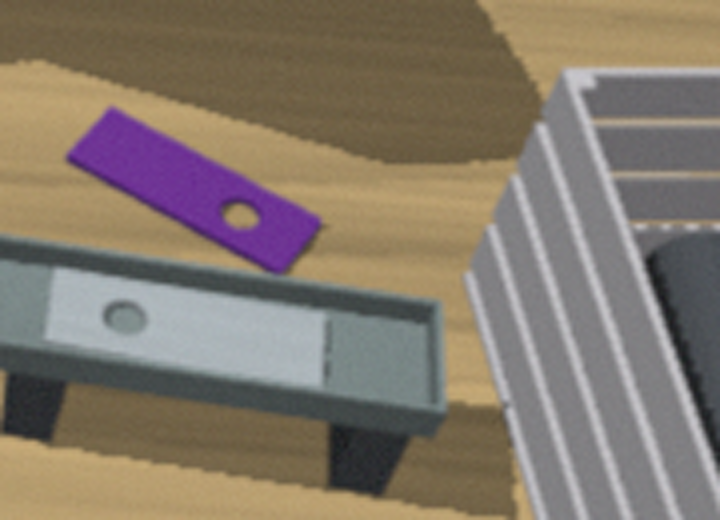

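View pics/t_post.png

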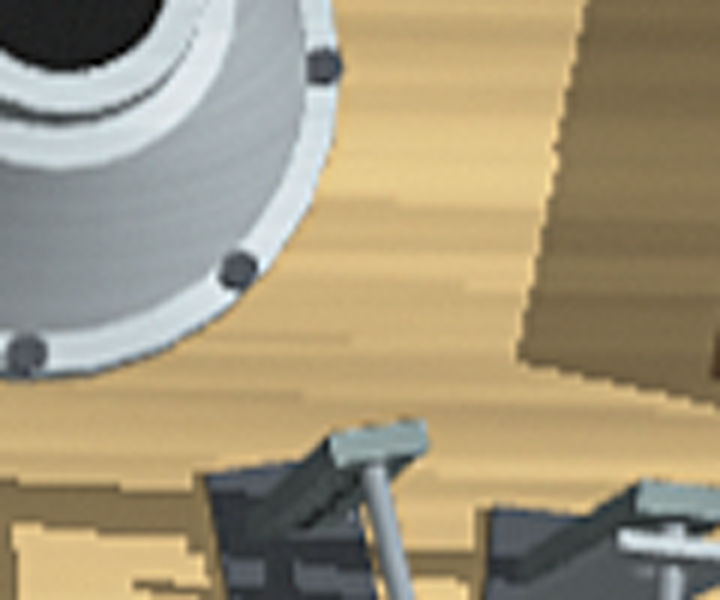

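View pics/s_post.png

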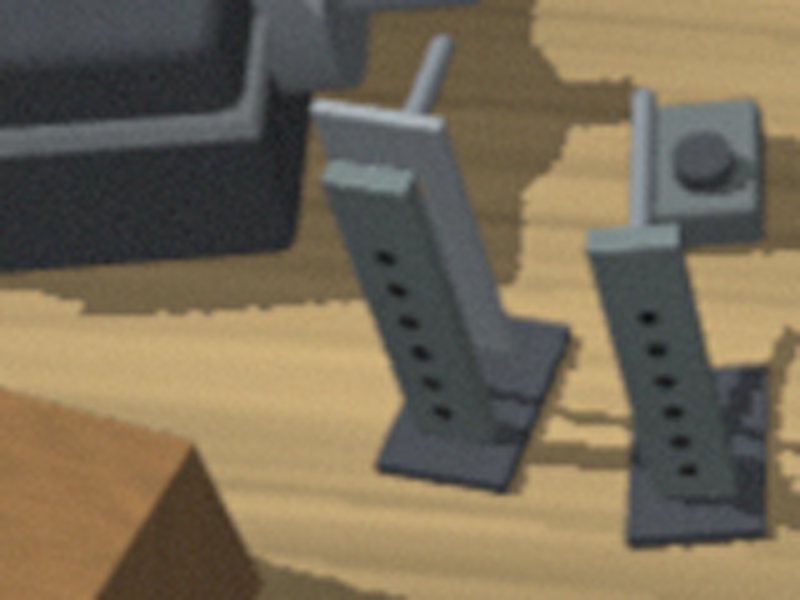

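View pics/t_rest.png

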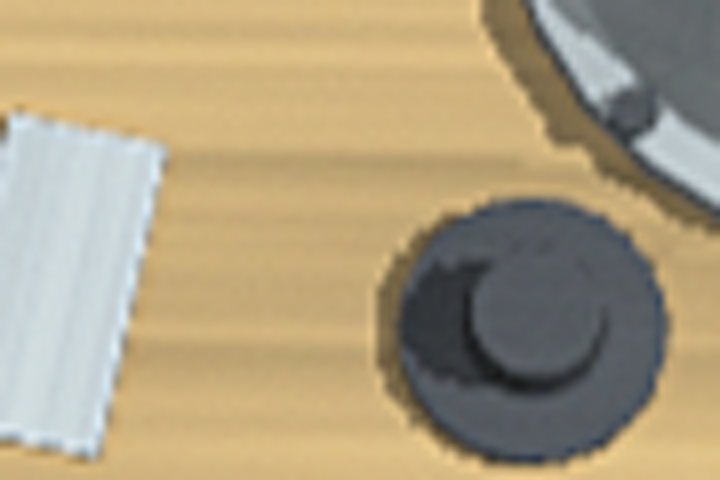

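View pics/s_rest.png

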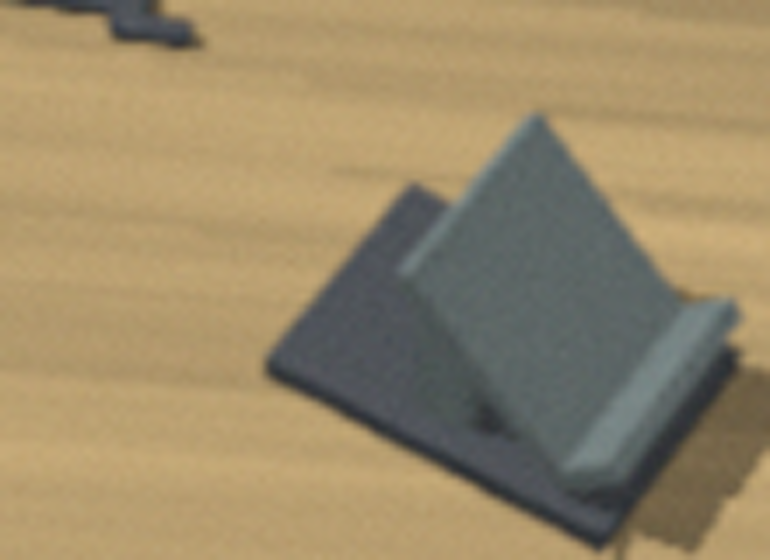

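Run:
```python
import cv2
s=cv2.imread('pics/scene0.png'); t=cv2.imread('pics/top0.png')
def crop(im,x0,y0,x1,y1,k,fn): 
    c=cv2.resize(im[y0:y1,x0:x1],None,fx=k,fy=k,interpolation=cv2.INTER_CUBIC)
    for x in range((x0+9)//10*10,x1,10):
        cv2.line(c,(int((x-x0+.5)*k),0),(int((x-x0+.5)*k),c.shape[0]),(0,255,0) if x%50==0 else (0,0,255),1); cv2.putText(c,str(x),(int((x-x0+.5)*k),8),0,.3,(0,0,0))
    for y in range((y0+9)//10*10,y1,10):
        cv2.line(c,(0,int((y-y0+.5)*k)),(c.shape[1],int((y-y0+.5)*k)),(0,255,0) if y%50==0 else (0,0,255),1); cv2.putText(c,str(y),(0,int((y-y0+.5)*k)),0,.3,(0,0,0))
    cv2.imwrite('pics/'+fn,c)
crop(t,115,220,245,285,6,'g_ttray.png')
crop(t,400,175,520,260,6,'g_tpost.png')
crop(t,265,220,345,295,8,'g_trest.png')
```

```text
(no output)
```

View pics/g_ttray.png

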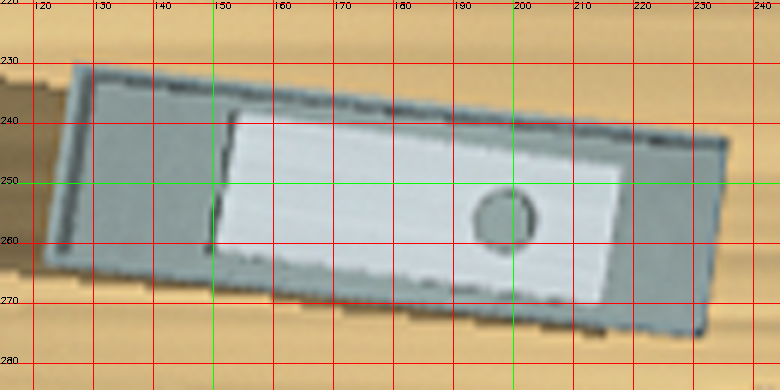

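View pics/g_tpost.png

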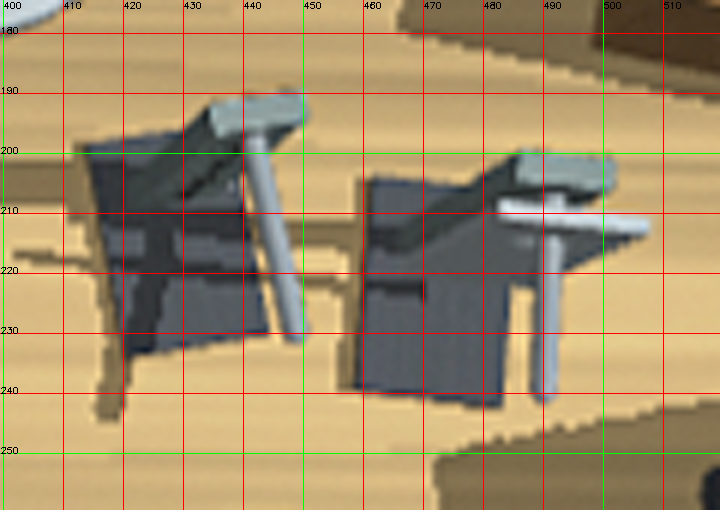

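View pics/g_trest.png

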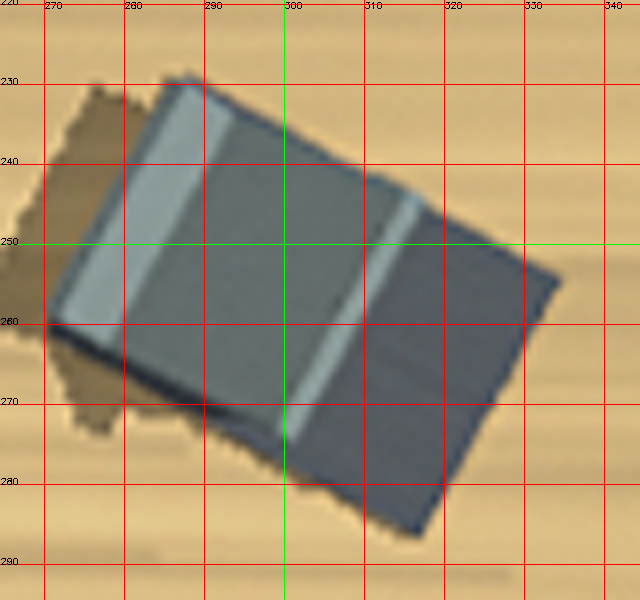

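```bash
cat > crop.py <<'E'
import cv2
def crop(im,x0,y0,x1,y1,k,fn): 
    c=cv2.resize(im[y0:y1,x0:x1],None,fx=k,fy=k,interpolation=cv2.INTER_CUBIC)
    for x in range((x0+9)//10*10,x1,10):
        cv2.line(c,(int((x-x0+.5)*k),0),(int((x-x0+.5)*k),c.shape[0]),(0,255,0) if x%50==0 else (0,0,255),1); cv2.putText(c,str(x),(int((x-x0+.5)*k),8),0,.3,(0,0,0))
    for y in range((y0+9)//10*10,y1,10):
        cv2.line(c,(0,int((y-y0+.5)*k)),(c.shape[1],int((y-y0+.5)*k)),(0,255,0) if y%50==0 else (0,0,255),1); cv2.putText(c,str(y),(0,int((y-y0+.5)*k)),0,.3,(0,0,0))
    cv2.imwrite('pics/'+fn,c)
E
python3 - <<'E'
from crop import *
s=cv2.imread('pics/scene0.png')
crop(s,405,200,535,280,6,'g_stray.png')
crop(s,120,185,220,295,6,'g_spost.png')
crop(s,300,200,385,275,8,'g_srest.png')
E
```

```text
(no output)
```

View pics/g_stray.png

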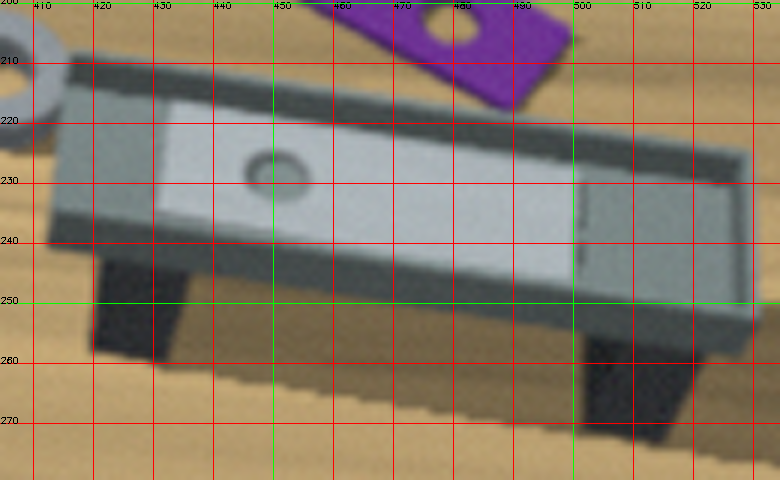

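View pics/g_spost.png

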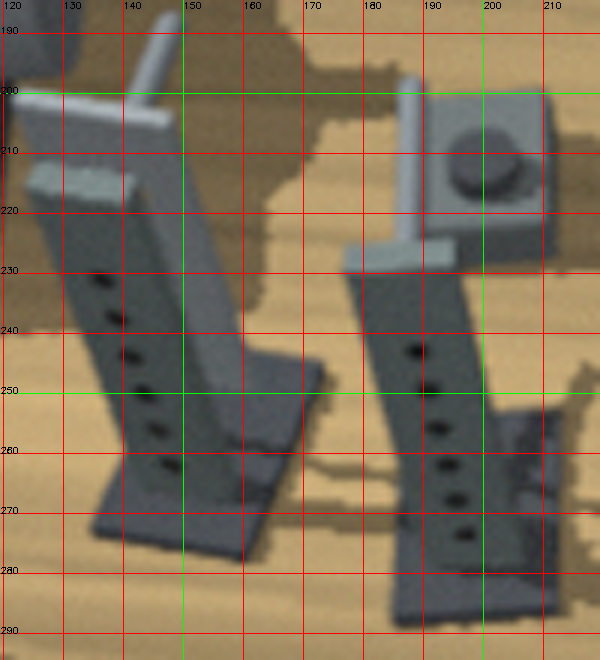

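View pics/g_srest.png

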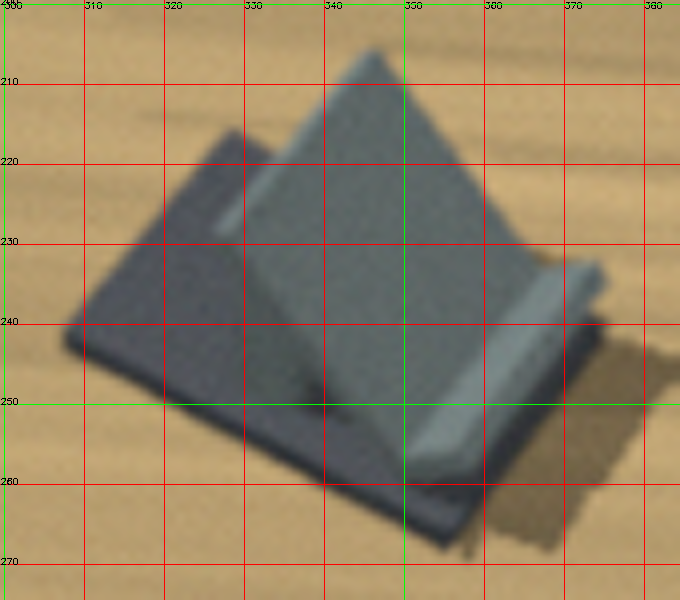

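```bash
cat > fit.py <<'E'
from h import *
from scipy.optimize import least_squares
import pickle
try: F=pickle.load(open('cam.pkl','rb'))
except Exception:
    F={n:{k:v for k,v in grab_frame(n).items() if k!='pixels'} for n in('scene','top')}
    pickle.dump(F,open('cam.pkl','wb'))
def fit(name,x0,pts,z=0):
    def res(p,each=False):
        c,s=np.cos(p[2]),np.sin(p[2]);r=[]
        for cam,uv,q in pts:
            w=[p[0]+c*q[0]-s*q[1],p[1]+s*q[0]+c*q[1],q[2]]
            r.append(np.subtract(proj(F[cam],w),uv))
        return np.array(r) if each else np.ravel(r)
    o=least_squares(res,x0,loss='soft_l1',x_scale=[10,10,.1])
    print(name,np.round(o.x,3)); print(np.round(res(o.x,True),1).tolist()); return o.x
E
python3 - <<'E'
from fit import *
T,S='top','scene'
fit('tray',[485,304,-1.5],[(T,(127,231),(-125,39,88)),(T,(235.3,243.3),(125,39,88)),(T,(122.3,263.5),(-125,-39,88)),(T,(231.5,276),(125,-39,88)),
(S,(530.5,253),(-125,39,88)),(S,(413,235),(125,39,88)),(S,(416,208.5),(125,-39,88)),(S,(528,225),(-125,-39,88))])
fit('plate',[483,276,-1.5],[(T,(154,238),(-75,27,76)),(T,(218.5,247),(75,27,76)),(T,(215,270.5),(75,-27,76)),(T,(197.7,257),(33,0,76)),(T,(150.5,261.5),(-75,-27,76)),
(S,(432.5,217),(75,-27,76)),(S,(501,227.5),(-75,-27,76)),(S,(430.5,234.5),(75,27,76)),(S,(500,248),(-75,27,76)),(S,(450.7,228.7),(33,0,76))])
fit('post',[610,-307,0.],[(S,(177,226.5),(-6,-18,184)),(S,(195,224),(-6,18,184)),(S,(177.5,230),(6,-18,184)),(S,(195.3,228),(6,18,184)),(S,(188,198),(-80,0,175)),
(T,(435,193.5),(6,18,184)),(T,(449.5,190),(6,-18,184)),(T,(450,194.5),(-6,-18,184)),(T,(435.5,197.5),(-6,18,184)),(T,(448.7,230.5),(-80,0,175))])
fit('rest',[490,0,-2.6],[(T,(294,233.5),(-45,40,25)),(T,(278.5,262.5),(-45,-40,25)),(T,(334.8,254.5),(65,45,10)),(T,(316.7,286.5),(65,-45,10)),(T,(314.5,244),(14.4,40,84.4)),(T,(299.5,273),(14.4,-40,84.4)),
(S,(346.5,206),(14.4,-40,84.4)),(S,(327,229),(14.4,40,84.4)),(S,(367,232),(-45,-40,25)),(S,(350.5,257),(-45,40,25)),(S,(307.5,241),(65,45,10)),(S,(329,216),(65,-45,10))])
print(observe()['clock'])
E
```

```text
tray [483.663 277.869  -1.666]
[[0.9, -0.8], [0.8, -1.2], [0.6, 0.4], [0.3, -0.2], [0.6, -0.3], [0.3, -0.5], [0.3, -1.0], [2.0, -0.5]]
plate [481.232 268.03   -1.696]
[[0.9, 0.5], [0.5, 0.5], [0.3, 0.1], [1.5, -0.5], [0.4, 0.0], [0.9, -0.5], [0.3, 0.7], [0.6, 0.6], [0.6, -0.6], [0.6, 0.3]]
post [ 6.12486e+02 -3.09228e+02  1.99000e-01]
[[0.7, -1.0], [1.1, 0.1], [-0.1, 0.2], [0.7, 0.8], [0.4, 1.5], [-0.3, -0.7], [1.3, -0.1], [1.9, 0.7], [0.3, 0.7], [1.4, -0.1]]
rest [482.802  -3.041  -2.055]
[[0.4, 0.3], [-0.2, 0.4], [0.5, -0.2], [0.9, 0.5], [1.6, -1.0], [-0.0, 0.5], [0.9, -0.1], [1.5, 0.2], [1.1, 1.5], [-0.3, 0.2], [0.3, -0.0], [-0.4, -0.2]]
2.05
```

```bash
cat > plan.py <<'E'
from h import *
from scipy.spatial.transform import Slerp
def mk(x,y,z): return R.from_matrix(np.array([x,y,z]).T.astype(float))
def plan(wps,start=None,maxd=140,maxa=30,quiet=False):
    """wps: list of (pos,R). prints per-call shift/turn"""
    if start is None:
        o=observe(); p,r=np.array(o['ee_pos']),R.from_quat(o['tcp_rot'])
    else: p,r=start
    k=0
    for P,Q in wps:
        P=np.array(P,float); 
        d=np.linalg.norm(P-p); a=np.degrees((r.inv()*Q).magnitude())
        n=max(1,int(np.ceil(d/maxd-1e-6)),int(np.ceil(a/maxa-1e-6)))
        while True:
            ok=True; sl=Slerp([0,1],R.concatenate([r,Q])); pp,rr=p,r; out=[]
            for i in range(1,n+1):
                tp=p+(P-p)*i/n; tr=sl(i/n)
                s=np.round(rr.inv().apply(tp-pp)/120,3); w=np.round((rr.inv()*tr).as_rotvec()/np.pi,3)
                if abs(s).max()>1: ok=False
                pp=pp+rr.apply(s*120); rr=rr*R.from_rotvec(w*np.pi); out.append((s,w,pp))
            if ok: break
            n+=1
        for s,w,q in out:
            k+=1
            if not quiet: print(k,', '.join('%g'%v for v in np.r_[s,w]),' ->',np.round(q,1))
        p,r=pp,rr
    return p,r
def dirz(a): return np.array([np.cos(a),np.sin(a),0])
Z=np.array([0,0,1.])
TRAY=np.array([483.66,277.87,0]);TYAW=-1.666
REST=np.array([482.8,-3.04,0]);RYAW=-2.055
POST=np.array([612.5,-309.2,0]);PYAW=.199
def loc(o,yaw,x,y,z): return o+x*dirz(yaw)+y*dirz(yaw+np.pi/2)+z*Z
RT=mk(-dirz(TYAW),dirz(TYAW+np.pi/2),-Z)  # down, jaws across the tray
E
python3 - <<'E'
from plan import *
import pickle
F=pickle.load(open('cam.pkl','rb'))
for z in(0,100,200): print(z,unproj(F['top'],107,250,z))
o=observe();p,r=np.array(o['ee_pos']),R.from_quat(o['tcp_rot'])
sl=Slerp([0,1],R.concatenate([r,RT]))
plan([([290,-480,290],sl(.25)),([440,-280,280],sl(.6)),([480,0,240],RT),([485,250,200],RT),(loc(TRAY,TYAW,-93,0,150),RT),(loc(TRAY,TYAW,-93,0,108),RT)])
E
```

```text
0 [495.63321533 473.29505186   0.        ]
100 [486.9303397  439.81022955 100.        ]
200 [478.22746407 406.32540723 200.        ]
1 0.575, -0.235, -0.165, 0, 0, -0.047  -> [ 232.2 -527.1  270.1]
2 0.604, -0.148, -0.166, 0, 0, -0.047  -> [ 290.1 -480.   290. ]
3 0.655, -0.23, 0.028, 0, 0, -0.044  -> [ 340.  -413.3  286.7]
4 0.681, -0.137, 0.028, 0, 0, -0.044  -> [ 390.1 -346.7  283.3]
5 0.693, -0.043, 0.028, 0, 0, -0.044  -> [ 440. -280.  280.]
6 0.716, -0.323, 0.111, 0, 0, -0.05  -> [ 453.3 -186.7  266.6]
7 0.758, -0.207, 0.111, 0, 0, -0.05  -> [466.7 -93.3 253.3]
8 0.781, -0.086, 0.111, 0, 0, -0.05  -> [480.1   0.  240. ]
9 0.693, -0.052, 0.111, 0, 0, 0  -> [481.7  83.4 226.7]
10 0.692, -0.052, 0.111, 0, 0, 0  -> [483.4 166.7 213.4]
11 0.693, -0.052, 0.111, 0, 0, 0  -> [485. 250. 200.]
12 0.502, -0.016, 0.208, 0, 0, 0  -> [488.8 310.2 175.1]
13 0.503, -0.017, 0.209, 0, 0, 0  -> [492.5 370.5 150. ]
14 -0, 0, 0.35, 0, 0, 0  -> [492.5 370.5 108. ]
```

Run:
```python
from plan import *
o=observe();p,r=np.array(o['ee_pos']),R.from_quat(o['tcp_rot'])
sl=Slerp([0,1],R.concatenate([r,RT]))
plan([([280,-490,290],sl(.25)),([350,-400,285],sl(.42)),([420,-300,280],sl(.62)),([465,-185,270],sl(.82)),([480,-70,260],RT),([480,45,240],RT),([482,160,210],RT),([486,270,190],RT),(loc(TRAY,TYAW,-93,0,150),RT)],maxd=190)
```

```text
1 0.523, -0.207, -0.165, 0, 0, -0.047  -> [ 227.2 -532.1  270.1]
2 0.548, -0.129, -0.166, 0, 0, -0.047  -> [ 280. -490.  290.]
3 0.902, -0.298, 0.042, 0, 0, -0.064  -> [ 350. -400.  285.]
4 0.501, -0.086, 0.021, 0, 0, -0.038  -> [ 384.9 -350.   282.5]
5 0.508, -0.025, 0.021, 0, 0, -0.037  -> [ 420. -300.  280.]
6 0.507, -0.087, 0.041, 0, 0, -0.038  -> [ 442.5 -242.6  275. ]
7 0.514, -0.027, 0.042, 0, 0, -0.037  -> [ 465. -185.  270.]
8 0.951, -0.172, 0.083, 0, 0, -0.068  -> [479.9 -70.  260. ]
9 0.954, -0.09, 0.167, 0, 0, 0  -> [480.  45. 240.]
10 0.956, -0.074, 0.25, 0, 0, 0  -> [482. 160. 210.]
11 0.916, -0.054, 0.167, 0, 0, 0  -> [486.  270.  189.9]
12 0.838, -0.025, 0.333, 0, 0, 0  -> [492.5 370.4 150. ]
```

Emit:
arm_command --commands '[[[0.65, 0.523, -0.207, -0.165, 0, 0, -0.047], [0.65, 0.523, -0.207, -0.165, 0, 0, -0.047], [0.65, 0.523, -0.207, -0.165, 0, 0, -0.047], [0.65, 0.97, -0.45, -0.331, 0, 0, -0.094], [0.65, 0.97, -0.45, -0.331, 0, 0, -0.094]]]'

```text
clock: 2.47
ee_pos: [271.0, -487.4, 290.6]
tcp_rot: [0.956, 0.293, 0.0, -0.0]
contact_force: [0.1, -0.5, 0.4]
finger_gap: 26.1
```

Emit:
arm_command --commands '[[[0.65, 0.902, -0.298, 0.042, 0, 0, -0.064], [0.65, 0.902, -0.298, 0.042, 0, 0, -0.064], [0.65, 0.902, -0.298, 0.042, 0, 0, -0.064], [0.65, 0.902, -0.298, 0.042, 0, 0, -0.064], [0.65, 0.902, -0.298, 0.042, 0, 0, -0.064]]]'

```text
clock: 2.88
ee_pos: [340.8, -397.8, 285.1]
tcp_rot: [0.922, 0.387, -0.0, 0.0]
contact_force: [-0.4, -0.1, 0.3]
finger_gap: 15.0
```

Run:
```python
from plan import *
o=observe();p,r=np.array(o['ee_pos']),R.from_quat(o['tcp_rot'])
sl=Slerp([0,1],R.concatenate([r,RT]))
plan([([417,-300,280],sl(.33)),([465,-185,270],sl(.7)),([480,-70,260],RT),([480,45,240],RT),([482,160,210],RT),([486,270,190],RT),(loc(TRAY,TYAW,-93,0,150),RT)],maxd=190,maxa=33)
```

```text
1 0.513, -0.059, 0.021, 0, 0, -0.036  -> [ 378.9 -348.9  282.5]
2 0.517, -0.001, 0.021, 0, 0, -0.036  -> [ 417.  -300.   279.9]
3 0.513, -0.08, 0.041, -0, 0, -0.04  -> [ 441.1 -242.5  275. ]
4 0.519, -0.016, 0.041, -0, 0, -0.04  -> [ 465. -185.  270.]
5 0.953, -0.163, 0.083, -0, 0, -0.065  -> [480. -70. 260.]
6 0.954, -0.091, 0.166, -0, 0, -0  -> [480.1  45.  240. ]
7 0.956, -0.075, 0.25, -0, 0, -0  -> [482.  160.1 210. ]
8 0.915, -0.054, 0.166, -0, 0, -0  -> [486. 270. 190.]
9 0.839, -0.026, 0.333, -0, 0, -0  -> [492.5 370.5 150. ]
```

Emit:
arm_command --commands '[[[0.65, 0.513, -0.059, 0.021, 0, 0, -0.036], [0.65, 0.513, -0.059, 0.021, 0, 0, -0.036], [0.65, 1, -0.12, 0.042, 0, 0, -0.072], [0.65, 1, -0.12, 0.042, 0, 0, -0.072], [0.65, 1, -0.12, 0.042, 0, 0, -0.072]]]'

```text
clock: 3.3
ee_pos: [415.4, -302.1, 279.7]
tcp_rot: [0.873, 0.488, 0.0, -0.0]
contact_force: [0.0, -0.6, -0.4]
finger_gap: 15.1
```

Emit:
arm_command --commands '[[[0.65, 0.513, -0.08, 0.041, 0, 0, -0.04], [0.65, 0.513, -0.08, 0.041, 0, 0, -0.04], [0.65, 1, -0.16, 0.082, 0, 0, -0.08], [0.65, 1, -0.16, 0.082, 0, 0, -0.08], [0.65, 1, -0.16, 0.082, 0, 0, -0.08]]]'

```text
clock: 3.72
ee_pos: [461.4, -190.0, 269.8]
tcp_rot: [0.805, 0.593, 0.0, -0.0]
contact_force: [-1.1, -0.7, -1.1]
finger_gap: 15.2
```

Emit:
arm_command --commands '[[[0.65, 0.953, -0.163, 0.083, 0, 0, -0.065], [0.65, 0.953, -0.163, 0.083, 0, 0, -0.065], [0.65, 0.953, -0.163, 0.083, 0, 0, -0.065], [0.65, 0.953, -0.163, 0.083, 0, 0, -0.065], [0.65, 0.953, -0.163, 0.083, 0, 0, -0.065]]]'

```text
clock: 4.13
ee_pos: [476.3, -76.7, 260.1]
tcp_rot: [0.741, 0.672, -0.0, 0.0]
contact_force: [0.3, -0.4, 1.3]
finger_gap: 14.6
```

Emit:
arm_command --commands '[[[0.65, 0.954, -0.091, 0.166, 0, 0, 0], [0.65, 0.954, -0.091, 0.166, 0, 0, 0], [0.65, 0.954, -0.091, 0.166, 0, 0, 0], [0.65, 0.954, -0.091, 0.166, 0, 0, 0], [0.65, 0.954, -0.091, 0.166, 0, 0, 0]]]'

```text
clock: 4.55
ee_pos: [476.9, 38.0, 240.1]
tcp_rot: [0.741, 0.672, -0.001, 0.0]
contact_force: [0.1, -0.5, -0.4]
finger_gap: 15.0
```

Emit:
arm_command --commands '[[[0.65, 0.956, -0.075, 0.25, 0, 0, 0], [0.65, 0.956, -0.075, 0.25, 0, 0, 0], [0.65, 0.956, -0.075, 0.25, 0, 0, 0], [0.65, 0.956, -0.075, 0.25, 0, 0, 0], [0.65, 0.956, -0.075, 0.25, 0, 0, 0]]]'

```text
clock: 4.97
ee_pos: [479.5, 152.9, 209.9]
tcp_rot: [0.741, 0.672, -0.001, 0.0]
contact_force: [-0.8, -0.6, 0.4]
finger_gap: 14.9
```

Emit:
arm_command --commands '[[[0.65, 0.915, -0.054, 0.166, 0, 0, 0], [0.65, 0.915, -0.054, 0.166, 0, 0, 0], [0.65, 0.915, -0.054, 0.166, 0, 0, 0], [0.65, 0.915, -0.054, 0.166, 0, 0, 0], [0.65, 0.915, -0.054, 0.166, 0, 0, 0]]]'

```text
clock: 5.38
ee_pos: [484.2, 262.4, 190.3]
tcp_rot: [0.741, 0.671, -0.0, 0.001]
contact_force: [-0.2, -0.2, 0.2]
finger_gap: 15.4
```

Run:
```python
from plan import *
o=observe();print(o['clock'],o['ee_pos'],o['q'])
plan([(loc(TRAY,TYAW,-93,0,150),RT),(loc(TRAY,TYAW,-93,0,100),RT)],maxd=190,maxa=33)
```

```text
5.3833 [484.22513181 262.42681348 190.32946638] [ 4.97362870e-01  2.53421573e-01 -2.66800732e-01  1.05093700e+00
 -1.27048551e-03  2.16718236e+00]
1 0.903, -0.021, 0.335, 0, 0, -0.001  -> [492.4 370.5 150. ]
2 0.001, 0, 0.417, 0, 0, -0  -> [492.5 370.5 100. ]
```

Emit:
arm_command --commands '[[[0.65, 0.9, -0.021, 0.335, 0, 0, -0.001], [0.65, 0.9, -0.021, 0.335, 0, 0, -0.001], [0.65, 0.9, -0.021, 0.335, 0, 0, -0.001], [0.65, 0.9, -0.021, 0.335, 0, 0, -0.001], [0.65, 0.9, -0.021, 0.335, 0, 0, -0.001]]]'

```text
clock: 5.8
ee_pos: [492.0, 369.8, 149.6]
tcp_rot: [0.74, 0.672, -0.001, 0.001]
contact_force: [-0.3, -1.7, 0.0]
finger_gap: 15.1
```

Emit:
arm_command --commands '[[[0.65, 0, 0, 0.417, 0, 0, 0], [0.65, 0, 0, 0.417, 0, 0, 0], [0.65, 0, 0, 0.417, 0, 0, 0], [0.65, 0, 0, 0.417, 0, 0, 0], [0.65, 0, 0, 0.417, 0, 0, 0]]]'

```text
clock: 6.22
ee_pos: [492.5, 371.1, 102.2]
tcp_rot: [0.74, 0.672, 0.001, 0.0]
contact_force: [-0.1, 0.2, 0.1]
finger_gap: 14.7
```

Run:
```python
from plan import *
from crop import crop
o=observe();print(o['clock'],o['ee_pos'],o['contact_force'],o['finger_gap'])
f=grab('wrist','w1.png'); 
f=grab('top','t1.png'); crop(cv2.imread('pics/t1.png'),90,190,250,290,5,'t1c.png')
```

```text
6.2167 [492.49540945 371.05827391 102.1734841 ] [-0.0898276   0.15419618  0.08869236] 14.7184173616967
```

View pics/w1.png

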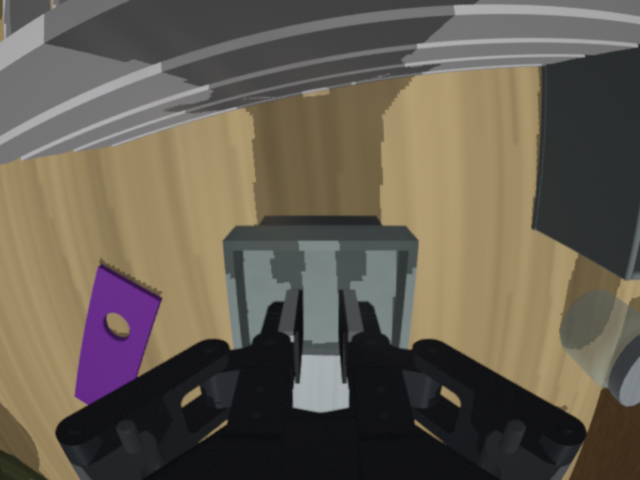

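View pics/t1c.png

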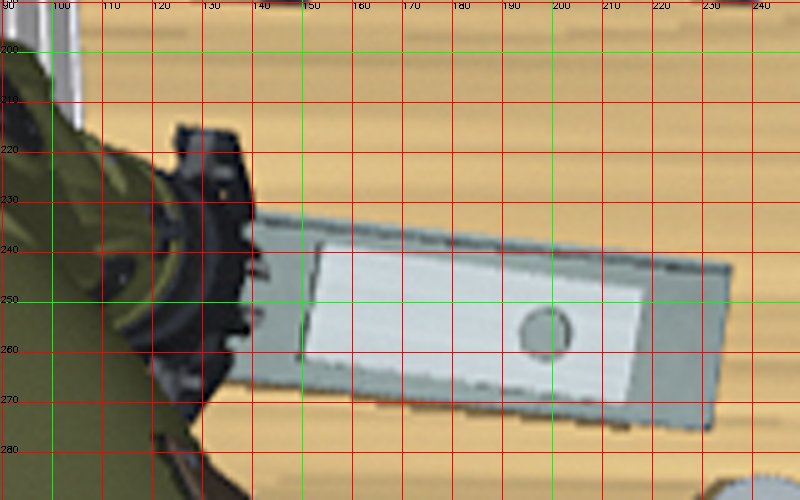

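Emit:
arm_command --commands '[[[0.65, 0, 0, 0.02, 0, 0, 0], [0.65, 0, 0, 0.04, 0, 0, 0], [0.65, 0, 0, 0.06, 0, 0, 0], [0.65, 0, 0, 0.07, 0, 0, 0], [0.65, 0, 0, 0.07, 0, 0, 0]]]'

```text
clock: 6.73
ee_pos: [490.8, 371.5, 91.2]
tcp_rot: [0.74, 0.673, -0.0, -0.0]
contact_force: [-0.5, -0.4, -0.3]
finger_gap: 15.0
```

Emit:
arm_command --commands '[[[0.65, -0.07, 0, 0.006, 0, 0, 0], [0.65, -0.14, 0, 0.006, 0, 0, 0], [0.65, -0.22, 0, 0.006, 0, 0, 0], [0.65, -0.3, 0, 0.006, 0, 0, 0], [0.65, -0.38, 0, 0.006, 0, 0, 0]]]'

```text
clock: 7.15
ee_pos: [486.7, 325.0, 91.0]
tcp_rot: [0.74, 0.673, -0.0, 0.0]
contact_force: [0.1, 0.0, -0.8]
finger_gap: 15.1
```

Emit:
arm_command --commands '[[[0.65, -0.08, 0, 0, 0, 0, 0], [0.65, -0.15, 0, 0, 0, 0, 0], [0.65, -0.21, 0, 0, 0, 0, 0], [0.65, -0.26, 0, 0, 0, 0, 0], [0.65, -0.29, 0, 0, 0, 0, 0]]]'

```text
clock: 7.57
ee_pos: [483.6, 290.8, 91.1]
tcp_rot: [0.74, 0.673, 0.0, -0.0]
contact_force: [-0.5, 0.3, 0.4]
finger_gap: 14.8
```

Run:
```python
from plan import *
from crop import crop
o=observe();print(o['clock'],o['ee_pos'],o['contact_force'],o['finger_gap'])
print((np.array(o['ee_pos'])-TRAY)@dirz(TYAW))
f=grab('top','t2.png'); crop(cv2.imread('pics/t2.png'),120,190,260,290,5,'t2c.png')
f=grab('scene','s2.png'); crop(cv2.imread('pics/s2.png'),380,160,540,280,5,'s2c.png')
```

```text
7.5667 [483.5727832  290.79662719  91.08098266] [-0.50592603  0.29001438  0.40663826] 14.799808035582494
-12.859798808045658
```

View pics/t2c.png

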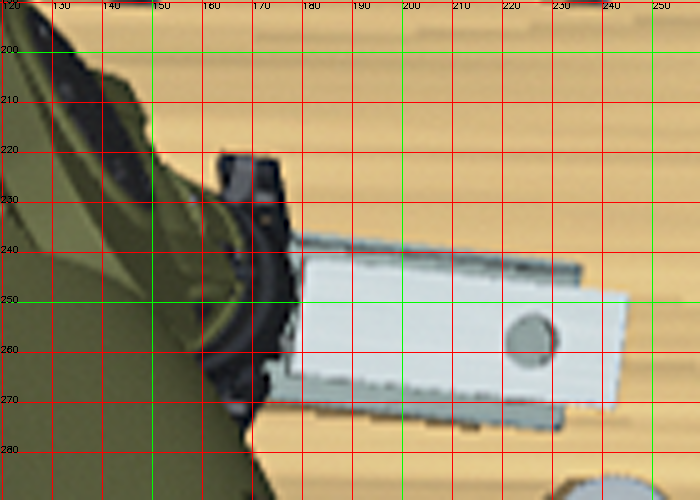

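View pics/s2c.png

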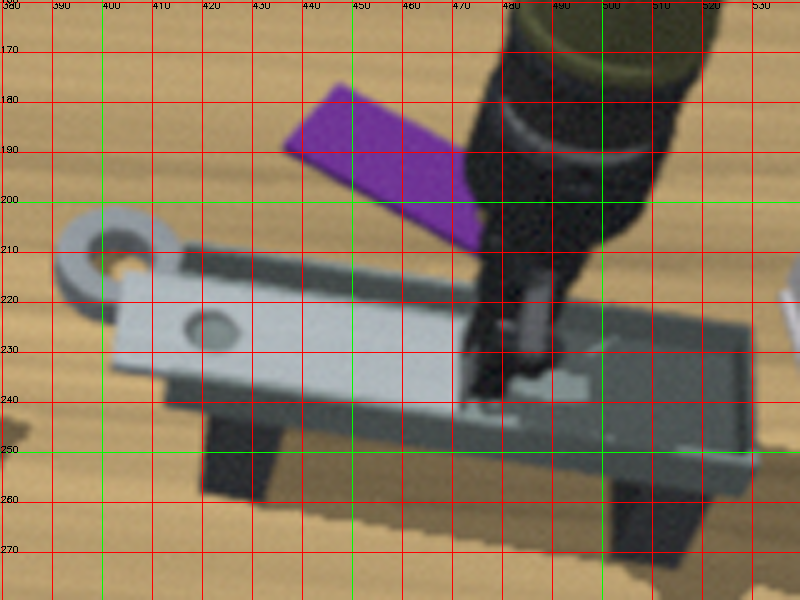

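Emit:
arm_command --commands '[[[0.65, -0.05, 0, 0, 0, 0, 0], [0.65, -0.11, 0, 0, 0, 0, 0], [0.65, -0.17, 0, 0, 0, 0, 0], [0.65, -0.21, 0, 0, 0, 0, 0], [0.65, -0.225, 0, 0, 0, 0, 0]]]'

```text
clock: 8.08
ee_pos: [480.9, 263.9, 91.0]
tcp_rot: [0.74, 0.673, -0.0, 0.0]
contact_force: [0.2, 1.1, -0.4]
finger_gap: 14.8
```

Emit:
arm_command --commands '[[[0.65, 0.05, 0, 0, 0, 0, 0], [0.65, 0.1, 0, 0, 0, 0, 0], [0.65, 0.1, 0, -0.3, 0, 0, 0], [0.65, 0.1, 0, -0.6, 0, 0, 0], [0.65, 0.1, 0, -0.9, 0, 0, 0]]]'

```text
clock: 8.5
ee_pos: [481.5, 277.1, 199.6]
tcp_rot: [0.74, 0.673, -0.001, -0.0]
contact_force: [1.7, 0.8, -0.6]
finger_gap: 15.1
```

Run:
```python
from plan import *
from crop import crop
o=observe();print(o['clock'],o['ee_pos'],o['contact_force'],o['finger_gap'])
print((np.array(o['ee_pos'])-TRAY)@dirz(TYAW))
f=grab('top','t3.png'); crop(cv2.imread('pics/t3.png'),120,190,260,290,5,'t3c.png')
f=grab('scene','s3.png'); crop(cv2.imread('pics/s3.png'),380,160,540,280,5,'s3c.png')
```

```text
8.5 [481.46329629 277.115115   199.55251805] [ 1.74678224  0.83102642 -0.57233825] 15.094907839298568
0.9602850274848904
```

View pics/t3c.png

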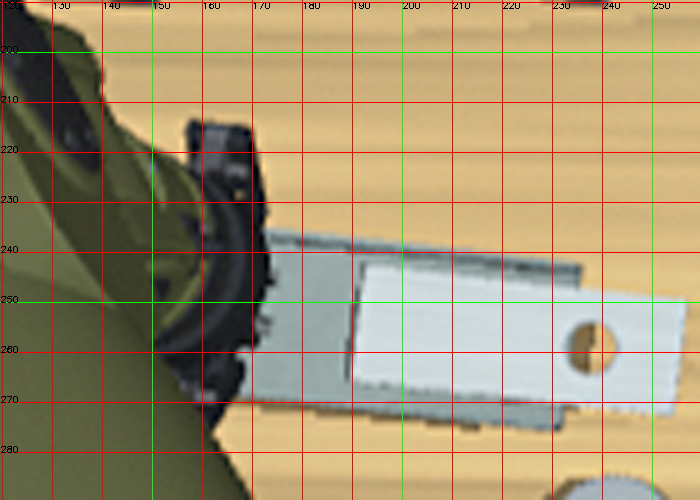

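View pics/s3c.png

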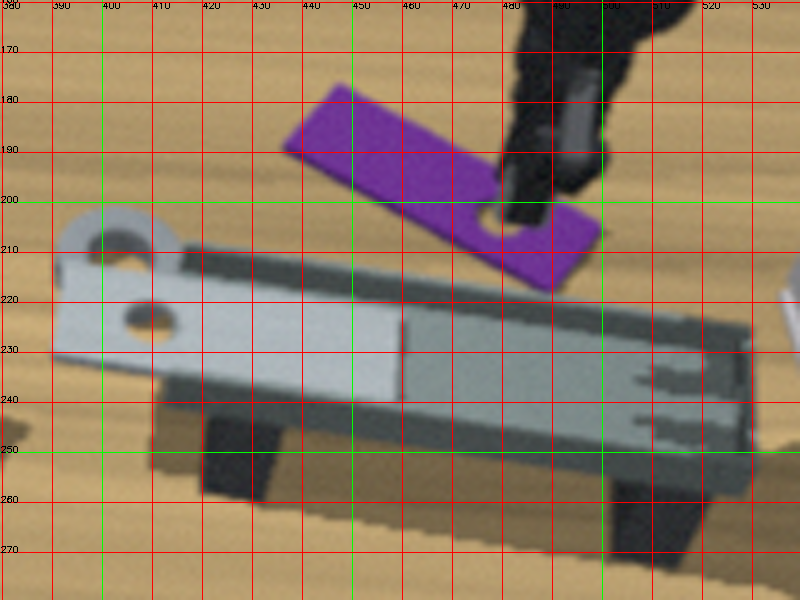

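Run:
```python
from fit import *
from plan import *
T,S='top','scene'
q=fit('plate',[475,178,-1.68],[(T,(191.7,242.3),(-75,27,76)),(T,(257,249.7),(75,27,76)),(T,(254,272.5),(75,-27,76)),(T,(237.8,259),(33,0,76)),(T,(189.7,266),(-75,-27,76)),
(S,(392.5,212.5),(75,-27,76)),(S,(459.5,221),(-75,-27,76)),(S,(390,231),(75,27,76)),(S,(458.5,240),(-75,27,76)),(S,(409.5,223.7),(33,0,76))])
end=np.r_[q[:2],0]+75*dirz(q[2]); print((end-TRAY)@dirz(TYAW)-125)
g=np.r_[q[:2],73]+50*dirz(q[2]); print('grip',g)
RP=mk(-dirz(q[2]),dirz(q[2]+np.pi/2),-Z)
plan([(g+[0,0,120],RP),(g+[0,0,40],RP),(g,RP)],maxd=190)
```

```text
plate [474.855 178.35   -1.653]
[[1.2, 0.8], [0.4, -0.4], [0.9, 0.1], [0.3, 0.2], [0.4, 0.3], [0.3, -0.3], [0.3, 0.6], [0.5, -0.2], [0.7, 0.6], [1.0, 0.3]]
49.89933396068329
grip [470.75901943 128.51852422  73.        ]
1 -0.632, -0.002, 0.047, 0.001, -0.001, -0.002  -> [478.2 203.9 199. ]
2 -0.632, -0.007, 0.049, 0.002, -0.001, -0.002  -> [470.7 128.5 193. ]
3 0.001, 0.001, 0.666, -0, 0, 0  -> [470.8 128.6 113. ]
4 -0, 0, 0.334, -0, 0, 0  -> [470.7 128.5  73. ]
```

Emit:
arm_command --commands '[[[-0.9, -0.4, 0, 0.03, 0, 0, 0], [-0.9, -0.7, 0, 0.05, 0, 0, 0], [-0.9, -1, -0.006, 0.08, 0.002, 0, -0.003], [-0.9, -1, -0.006, 0.08, 0.002, 0, -0.003], [-0.9, -1, -0.006, 0.08, 0.002, 0, -0.003]]]'

```text
clock: 9.02
ee_pos: [469.7, 156.1, 188.7]
tcp_rot: [0.738, 0.675, -0.003, -0.003]
contact_force: [0.5, 0.6, -0.1]
finger_gap: 74.5
```

Emit:
arm_command --commands '[[[-0.9, -0.25, -0.004, 0.016, 0, 0, -0.001], [-0.9, -0.264, -0.004, 0.016, 0, 0, -0.001], [-0.9, -0.264, -0.004, 0.3, 0, 0, -0.001], [-0.9, -0.264, -0.004, 0.6, 0, 0, -0.001], [-0.9, -0.264, -0.004, 0.68, 0, 0, -0.001]]]'

```text
clock: 9.43
ee_pos: [463.9, 126.3, 103.7]
tcp_rot: [0.735, 0.678, -0.004, -0.004]
contact_force: [-1.3, -0.6, 0.2]
finger_gap: 81.1
```

Run:
```python
from plan import *
g=np.array([470.8,128.5,69]);RP=mk(-dirz(-1.653),dirz(-1.653+np.pi/2),-Z)
o=observe();print(o['finger_gap'],o['ee_pos'],o['clock'])
plan([(g,RP)])
grab('wrist','w3.png');grab('scene','s4.png')
```

```text
81.11137990384246 [463.93555988 126.32283972 103.67736834] 9.4333
1 0.023, 0.059, 0.288, -0.004, 0, 0  -> [470.8 128.5  69. ]
```

View pics/w3.png

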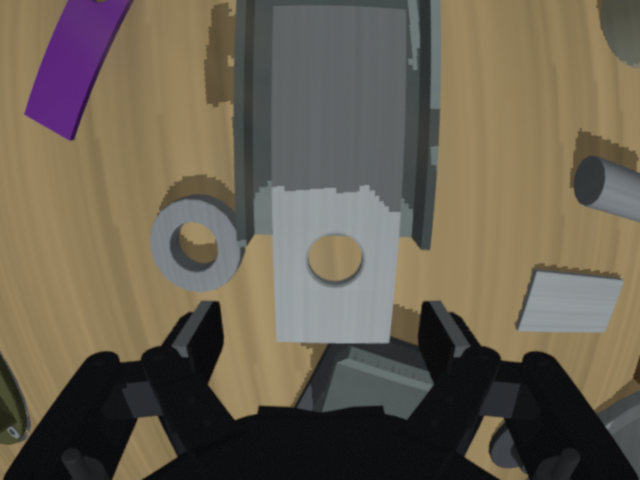

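Emit:
arm_command --commands '[[[-0.9, 0.023, 0.059, 0, -0.004, 0, 0], [-0.9, 0.023, 0.059, 0.1, -0.004, 0, 0], [-0.9, 0.023, 0.059, 0.2, -0.004, 0, 0], [-0.9, 0.023, 0.059, 0.288, -0.004, 0, 0], [-0.9, 0.023, 0.059, 0.288, -0.004, 0, 0]]]'

```text
clock: 9.95
ee_pos: [473.8, 128.4, 72.9]
tcp_rot: [0.735, 0.678, 0.002, 0.002]
contact_force: [-0.7, -0.4, -0.1]
finger_gap: 81.1
```

Run:
```python
from plan import *
from crop import crop
g=np.array([470.8,128.5,69]);RP=mk(-dirz(-1.653),dirz(-1.653+np.pi/2),-Z)
o=observe();print(o['finger_gap'],o['ee_pos'],o['clock'],o['contact_force'])
plan([(g,RP)])
grab('wrist','w4.png');grab('scene','s4.png');crop(cv2.imread('pics/s4.png'),350,130,490,260,5,'s4c.png')
```

```text
81.05460418173766 [473.80730358 128.44602266  72.90492666] 9.95 [-0.70864294 -0.38865618 -0.12227691]
1 -0.002, -0.025, 0.032, 0.002, -0, 0  -> [470.8 128.5  69. ]
```

View pics/w4.png

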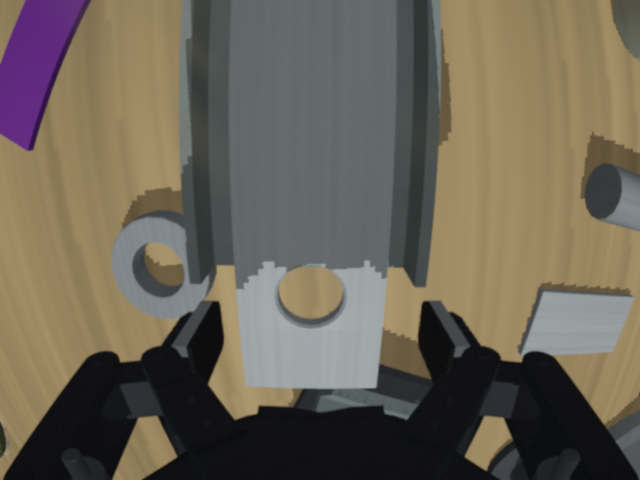

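View pics/s4c.png

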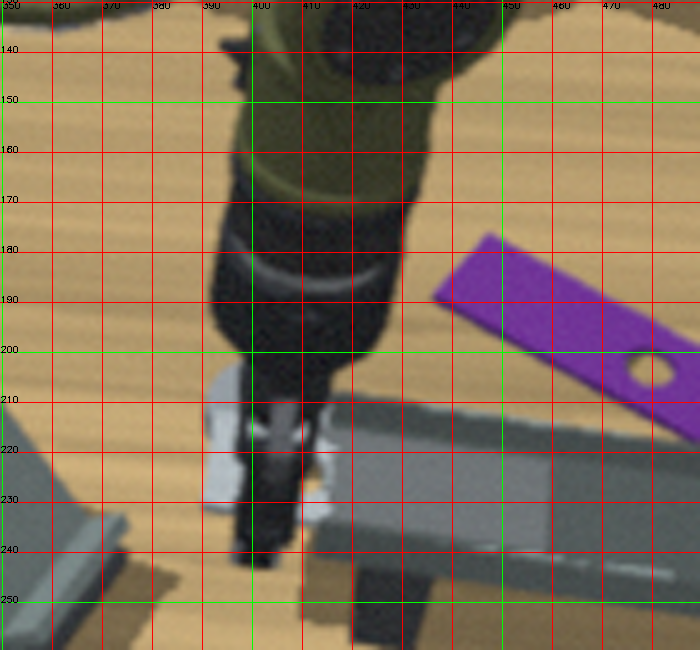

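Emit:
arm_command --commands '[[[-0.9, -0.002, -0.025, 0.032, 0.002, 0, 0], [-0.9, -0.002, -0.025, 0.032, 0.002, 0, 0], [1, -0.002, -0.025, 0.032, 0.002, 0, 0], [1, -0.002, -0.025, 0.032, 0.002, 0, 0], [1, -0.002, -0.025, 0.032, 0.002, 0, 0]]]'

```text
clock: 10.47
ee_pos: [470.7, 128.0, 69.7]
tcp_rot: [0.736, 0.677, 0.0, 0.0]
contact_force: [-0.4, -0.7, 3.6]
finger_gap: 52.6
```

Emit:
arm_command --commands '[[[1, 0, 0, 0, 0, 0, 0], [1, 0, 0, 0, 0, 0, 0], [1, 0, 0, -0.04, 0, 0, 0], [1, 0, 0, -0.1, 0, 0, 0], [1, 0, 0, -0.2, 0, 0, 0]]]'

```text
clock: 10.88
ee_pos: [469.4, 127.7, 92.9]
tcp_rot: [0.736, 0.677, -0.001, -0.001]
contact_force: [-0.6, -0.5, -0.6]
finger_gap: 52.7
```

Run:
```python
from plan import *
from crop import crop
o=observe();print(o['finger_gap'],o['ee_pos'],o['clock'],o['contact_force'])
grab('wrist','w5.png');grab('scene','s5.png');crop(cv2.imread('pics/s5.png'),350,130,490,260,5,'s5c.png')
```

```text
52.69052115905609 [469.44079114 127.68238048  92.89086617] 10.8833 [-0.59781224 -0.46189057 -0.6448482 ]
```

View pics/w5.png

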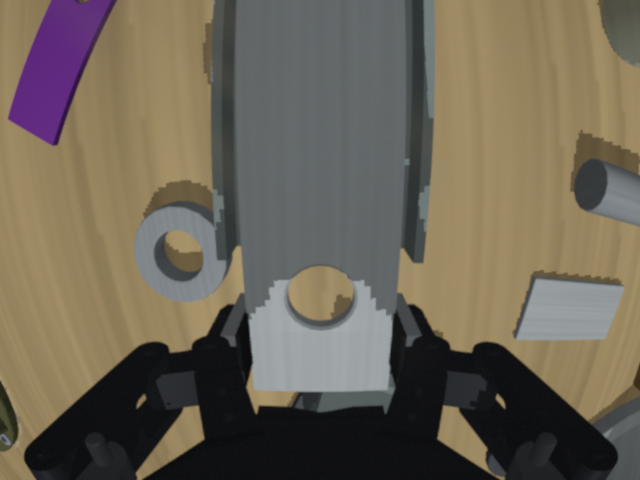

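View pics/s5c.png

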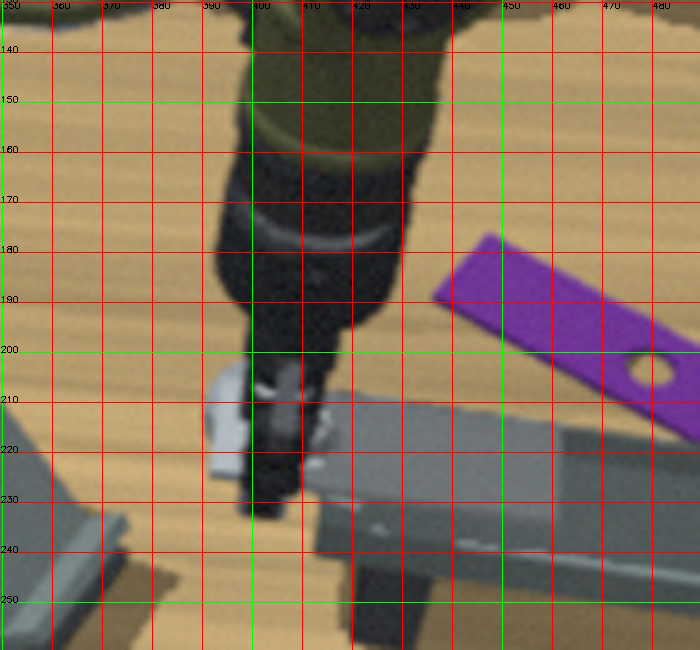

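```bash
cat >> plan.py <<'E'
r_=dirz(RYAW); PX=(r_+Z)/np.sqrt(2); PZ=(Z-r_)/np.sqrt(2); PY=np.cross(PZ,PX)
RA=mk(-PX,PY,-PZ)
CORN=loc(REST,RYAW,-45,0,25)
def tgtA(c,h): return CORN+(125+c)*PX+h*PZ
E
python3 - <<'E'
from plan import *
o=observe();p,r=np.array(o['ee_pos']),R.from_quat(o['tcp_rot'])
print(CORN,tgtA(4,2))
sl=Slerp([0,1],R.concatenate([r,RA]))
plan([(p+[0,0,95],r),(p+[0,-60,130],sl(.4)),(tgtA(25,80),RA),(tgtA(8,30),RA),(tgtA(4,8),RA)],maxd=120,maxa=30)
E
```

```text
[503.74766746  36.78706652  25.        ] [461.94424103 -42.69232413 117.63098834]
1 0.001, 0.002, -0.792, -0, 0, 0  -> [471.7 128.4 190. ]
2 -0.498, 0.042, -0.292, 0.02, -0.099, 0.048  -> [471.7  68.4 225. ]
3 -0.235, 0.117, 0.236, 0.016, -0.074, 0.036  -> [476.3  30.7 206.3]
4 -0.16, 0.152, 0.275, 0.015, -0.074, 0.037  -> [480.8  -7.  187.6]
5 0.141, -0.001, 0.416, 0, -0, -0  -> [469.8 -27.6 140.3]
6 0.034, 0, 0.184, 0, -0, -0  -> [463.9 -38.9 121.8]
```

Emit:
arm_command --commands '[[[1, 0, 0, -0.15, 0, 0, 0], [1, 0, 0, -0.35, 0, 0, 0], [1, 0, 0, -0.55, 0, 0, 0], [1, 0, 0, -0.72, 0, 0, 0], [1, 0, 0, -0.79, 0, 0, 0]]]'

```text
clock: 11.4
ee_pos: [471.8, 128.4, 190.6]
tcp_rot: [0.736, 0.677, 0.002, 0.001]
contact_force: [1.5, 0.5, -0.9]
finger_gap: 52.1
```

Emit:
arm_command --commands '[[[1, -0.08, 0.006, -0.05, 0.003, -0.015, 0.007], [1, -0.2, 0.015, -0.11, 0.007, -0.038, 0.018], [1, -0.34, 0.028, -0.2, 0.013, -0.066, 0.032], [1, -0.45, 0.038, -0.26, 0.018, -0.088, 0.043], [1, -0.498, 0.042, -0.292, 0.02, -0.099, 0.048]]]'

```text
clock: 11.82
ee_pos: [470.9, 67.5, 222.9]
tcp_rot: [0.775, 0.611, -0.137, 0.083]
contact_force: [1.0, -0.7, -1.0]
finger_gap: 52.6
```

Emit:
arm_command --commands '[[[1, -0.035, 0.018, 0.035, 0.002, -0.011, 0.005], [1, -0.09, 0.045, 0.09, 0.006, -0.03, 0.014], [1, -0.16, 0.08, 0.16, 0.011, -0.05, 0.025], [1, -0.21, 0.105, 0.21, 0.014, -0.066, 0.032], [1, -0.235, 0.117, 0.236, 0.016, -0.074, 0.036]]]'

```text
clock: 12.23
ee_pos: [474.7, 30.0, 202.4]
tcp_rot: [0.789, 0.55, -0.236, 0.14]
contact_force: [0.0, 1.6, -1.3]
finger_gap: 52.6
```

Run:
```python
from plan import *
from crop import crop
o=observe();print(o['finger_gap'],o['ee_pos'],o['clock'],o['contact_force'],np.round(o['q'],2))
grab('scene','s6.png')
plan([(tgtA(25,80),RA),(tgtA(8,30),RA),(tgtA(4,8),RA)],maxd=120,maxa=30)
```

```text
52.62631306484692 [474.68048357  30.01388395 202.37547393] 12.2333 [ 2.95811897e-04  1.57180801e+00 -1.29843724e+00] [ 0.32  0.42 -0.15  1.41 -0.4   2.33]
1 -0.169, 0.163, 0.237, 0.014, -0.072, 0.038  -> [480.8  -7.1 187.7]
2 0.142, -0, 0.417, -0, 0, -0  -> [469.9 -27.7 140.2]
3 0.033, -0, 0.183, -0, 0, -0  -> [463.9 -39.  121.9]
```

View pics/s6.png

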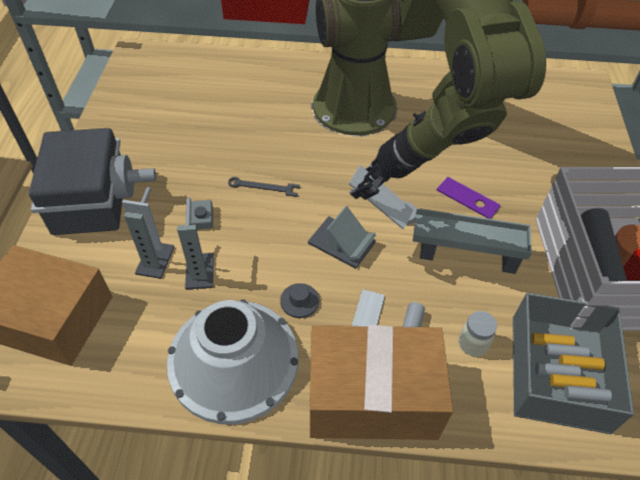

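Emit:
arm_command --commands '[[[1, -0.025, 0.025, 0.035, 0.002, -0.011, 0.006], [1, -0.07, 0.065, 0.095, 0.006, -0.03, 0.015], [1, -0.12, 0.11, 0.16, 0.01, -0.05, 0.026], [1, -0.155, 0.148, 0.215, 0.013, -0.065, 0.034], [1, -0.169, 0.163, 0.237, 0.014, -0.072, 0.038]]]'

```text
clock: 12.7
ee_pos: [481.2, -6.9, 188.7]
tcp_rot: [0.792, 0.477, -0.326, 0.198]
contact_force: [0.3, 0.5, -2.1]
finger_gap: 52.8
```

Emit:
arm_command --commands '[[[1, 0.02, 0, 0.05, 0, 0, 0], [1, 0.05, 0, 0.15, 0, 0, 0], [1, 0.09, 0, 0.27, 0, 0, 0], [1, 0.125, 0, 0.37, 0, 0, 0], [1, 0.142, 0, 0.417, 0, 0, 0]]]'

```text
clock: 13.12
ee_pos: [469.9, -27.4, 141.7]
tcp_rot: [0.792, 0.478, -0.325, 0.197]
contact_force: [-1.0, 1.1, -0.1]
finger_gap: 52.5
```

Run:
```python
from plan import *
from crop import crop
o=observe();print(o['finger_gap'],o['ee_pos'],o['clock'],o['contact_force'],np.round(o['q'],2))
grab('scene','s7.png');crop(cv2.imread('pics/s7.png'),280,150,420,280,5,'s7c.png')
grab('top','t7.png');crop(cv2.imread('pics/t7.png'),230,190,350,290,6,'t7c.png')
plan([(tgtA(4,8),RA),(tgtA(3,2),RA)],maxd=120,maxa=30)
```

```text
52.53351089582052 [469.8627736  -27.35516508 141.67762395] 13.1167 [-0.97846457  1.08649462 -0.1178077 ] [ 0.28  0.6  -0.14  1.43 -0.53  2.51]
1 0.042, 0, 0.198, 0, -0.002, -0.001  -> [463.9 -38.9 121.9]
2 0.008, 0, 0.05, 0, 0, 0  -> [462.3 -42.1 117. ]
```

View pics/s7c.png

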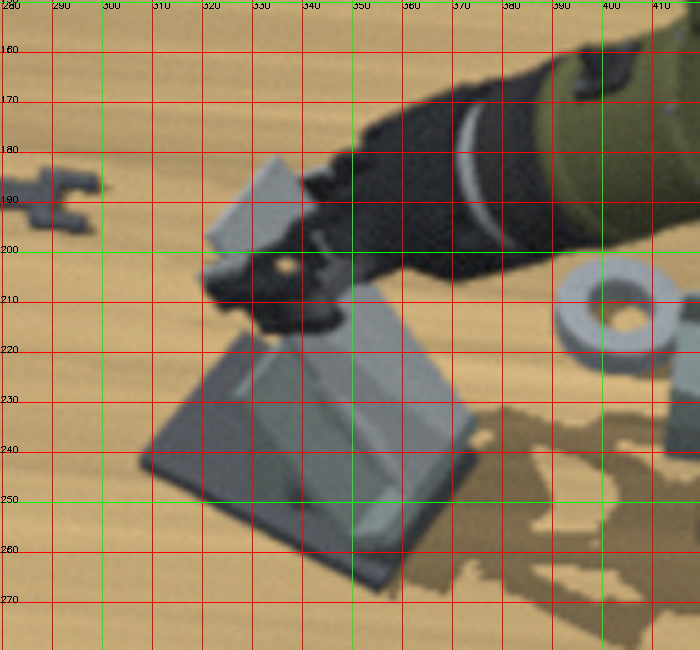

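View pics/t7c.png

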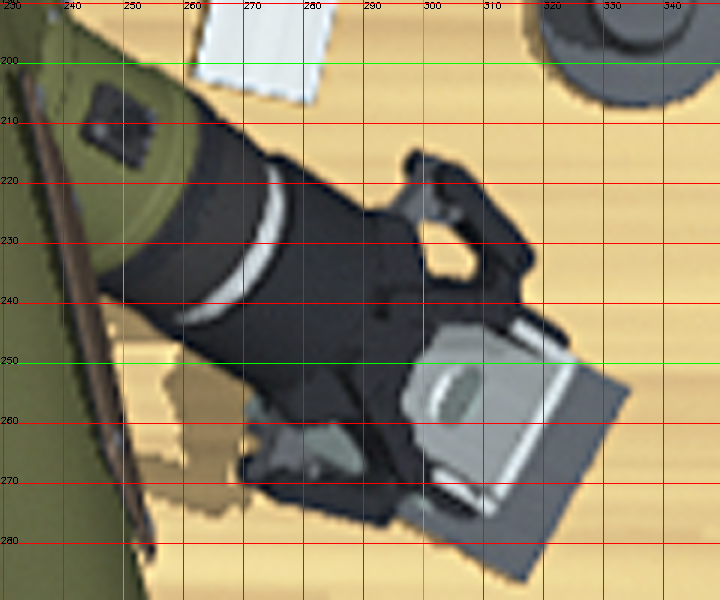

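Emit:
arm_command --commands '[[[1, 0.01, 0, 0.04, 0, 0, 0], [1, 0.02, 0, 0.09, 0, -0.001, 0], [1, 0.03, 0, 0.14, 0, -0.002, -0.001], [1, 0.038, 0, 0.18, 0, -0.002, -0.001], [1, 0.042, 0, 0.198, 0, -0.002, -0.001]]]'

```text
clock: 13.63
ee_pos: [464.3, -39.0, 121.5]
tcp_rot: [0.79, 0.478, -0.328, 0.199]
contact_force: [0.5, 0.0, -0.8]
finger_gap: 52.7
```

Emit:
arm_command --commands '[[[1, 0.002, 0, 0.012, 0, 0, 0], [1, 0.004, 0, 0.024, 0, 0, 0], [1, 0.006, 0, 0.036, 0, 0, 0], [1, 0.008, 0, 0.046, 0, 0, 0], [1, 0.008, 0, 0.046, 0, 0, 0]]]'

```text
clock: 14.05
ee_pos: [463.1, -41.6, 117.5]
tcp_rot: [0.79, 0.478, -0.328, 0.199]
contact_force: [-0.5, 0.4, -0.8]
finger_gap: 52.2
```

Run:
```python
from plan import *
from crop import crop
o=observe();print(o['finger_gap'],o['ee_pos'],o['clock'],o['contact_force'],o['torque'])
grab('scene','s8.png');crop(cv2.imread('pics/s8.png'),290,170,400,280,6,'s8c.png')
d=np.array(o['ee_pos'])-CORN; print(d@PX-125,d@PZ,d@PY)
```

```text
52.2386338939175 [463.12950574 -41.64075551 117.46008689] 14.05 [-0.45435951  0.43754223 -0.76160272] [ 0.70795115 -0.34774505  0.0651755 ]
2.8309169545228485 2.92739190156567 0.5595045876567895
```

View pics/s8c.png

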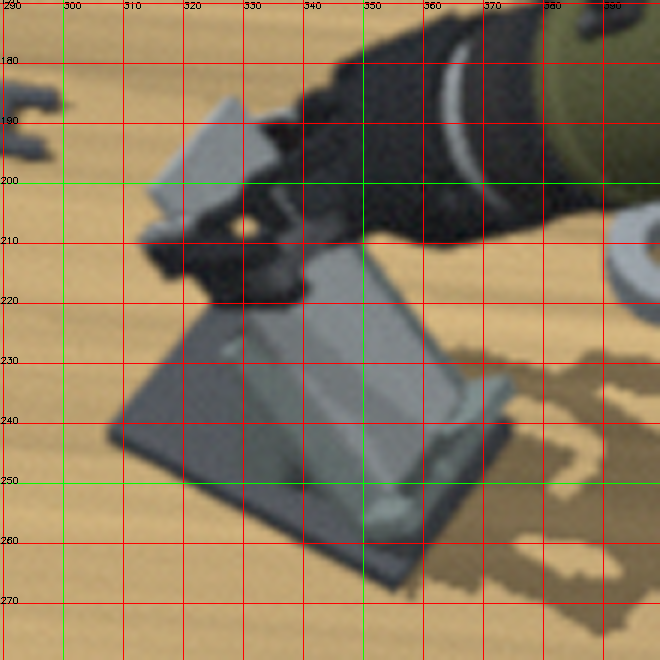

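Emit:
arm_command --commands '[[[1, 0.006, 0, 0.01, 0, 0, 0], [1, 0.012, 0, 0.02, 0, 0, 0], [1, 0.012, 0, 0.025, 0, 0, 0], [-0.8, 0.012, 0, 0.025, 0, 0, 0], [-0.8, 0.012, 0, 0.025, 0, 0, 0]]]'

```text
clock: 14.52
ee_pos: [462.7, -42.6, 114.5]
tcp_rot: [0.79, 0.478, -0.328, 0.199]
contact_force: [-0.6, -0.6, 0.7]
finger_gap: 74.8
```

Emit:
arm_command --commands '[[[-0.8, 0, 0, 0, 0, 0, 0], [-0.8, 0, 0, 0, 0, 0, 0], [-0.8, 0, 0, -0.05, 0, 0, 0], [-0.8, 0, 0, -0.2, 0, 0, 0], [-0.8, 0, 0, -0.4, 0, 0, 0]]]'

```text
clock: 14.93
ee_pos: [477.5, -12.8, 148.5]
tcp_rot: [0.79, 0.478, -0.329, 0.198]
contact_force: [-0.6, -0.8, 0.2]
finger_gap: 76.8
```

Emit:
arm_command --commands '[[[-0.8, 0, 0, -0.2, 0, 0, 0], [-0.8, 0, 0, -0.4, 0, 0, 0], [-0.8, 0, 0, -0.6, 0, 0, 0], [-0.8, 0, 0, -0.8, 0, 0, 0], [-0.8, 0, 0, -0.9, 0, 0, 0]]]'

```text
clock: 15.35
ee_pos: [515.1, 57.2, 226.7]
tcp_rot: [0.79, 0.478, -0.327, 0.199]
contact_force: [0.8, 0.7, 0.1]
finger_gap: 76.9
```

Run:
```python
from plan import *
from crop import crop
o=observe();print(o['finger_gap'],o['ee_pos'],o['clock'],o['contact_force'],o['torque'])
grab('scene','s9.png');crop(cv2.imread('pics/s9.png'),290,170,400,280,6,'s9c.png')
grab('top','t9.png');crop(cv2.imread('pics/t9.png'),250,200,360,300,6,'t9c.png')
```

```text
76.86244894446669 [515.10070758  57.17132201 226.70755   ] 15.35 [0.82286431 0.68486562 0.13443075] [ 0.66010281 -0.32777712 -0.0074974 ]
```

View pics/s9c.png

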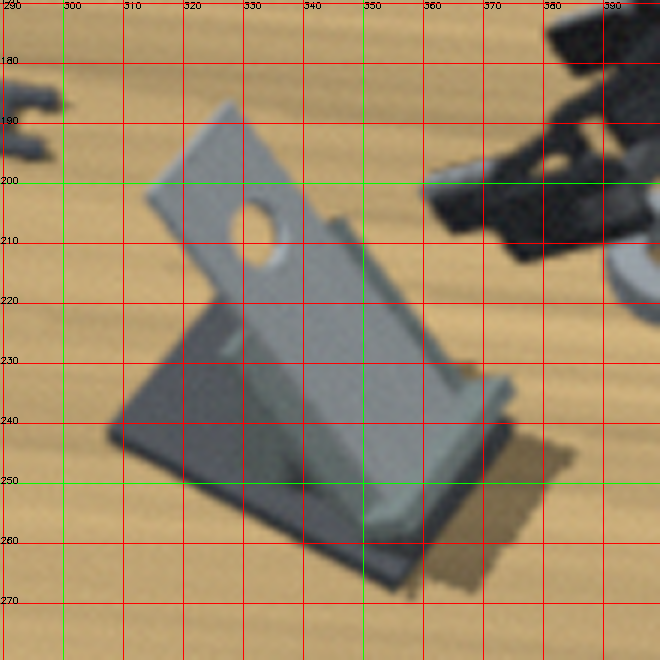

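View pics/t9c.png

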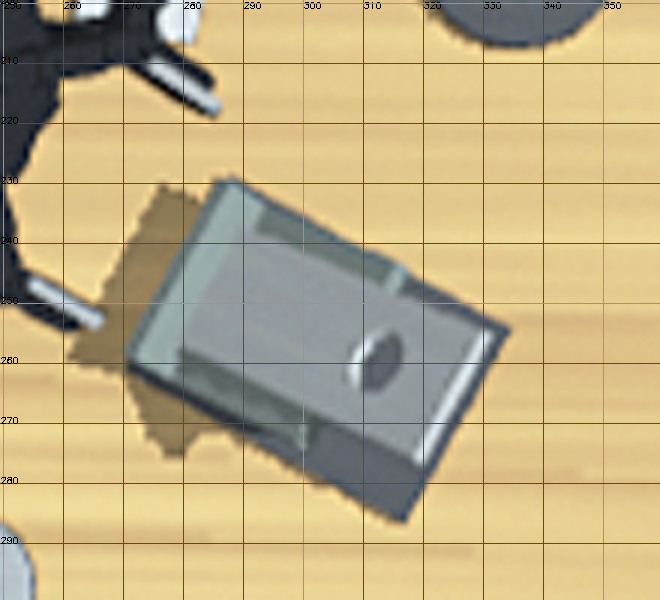

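Run:
```python
from fit import *
from plan import *
for dy in(-27,27):
    for h in (6,):
        w=CORN+150*PX+dy*PY+h*PZ; print(dy,w,np.round(proj(F['scene'],w),1),np.round(proj(F['top'],w),1))
w=CORN+108*PX+6*PZ; print(np.round(proj(F['scene'],w),1),np.round(proj(F['top'],w),1))
```

```text
-27 [432.45226687 -40.76269721 135.30865787] [329.  186.5] [318.6 276.2]
27 [480.2447467  -65.89989816 135.30865787] [315.7 202. ] [330.2 254.9]
[333.5 208.8] [312.7 260.1]
```

```bash
cat >> plan.py <<'E'
RB=mk(-PY,PZ,-PX)
def down(a): # tool down, tool y at world angle a
    y=dirz(a); return mk(np.cross(y,-Z),y,-Z)
def tgtB(x,h=3): return CORN+x*PX+h*PZ
E
python3 - <<'E'
from plan import *
o=observe();p,r=np.array(o['ee_pos']),R.from_quat(o['tcp_rot'])
D=down(.3)
print((r.inv()*D).magnitude()*57.3,(D.inv()*RB).magnitude()*57.3)
plan([([490,-10,275],D),([440,-95,215],Slerp([0,1],R.concatenate([D,RB]))(.7)),(tgtB(216),RB),(tgtB(175),RB)],maxd=150,maxa=34)
E
```

```text
62.6301409308223 62.85051974557268
1 -0.354, 0.036, 0.064, -0.048, 0.118, -0.118  -> [502.6  23.5 250.5]
2 -0.341, -0.095, -0.072, -0.049, 0.119, -0.118  -> [490. -10. 275.]
3 -0.277, -0.304, 0.249, -0.083, 0.034, -0.083  -> [465.  -52.5 245. ]
4 -0.202, -0.417, 0.129, -0.083, 0.035, -0.083  -> [440. -95. 215.]
5 0.012, -0.193, 0.227, -0.071, 0.029, -0.071  -> [433.7 -96.5 179.8]
6 0, -0, 0.342, 0, 0, 0  -> [447.2 -70.8 150.8]
```

Emit:
arm_command --commands '[[[0.3, -0.354, 0.036, 0.064, -0.048, 0.118, -0.118], [0.3, -0.354, 0.036, 0.064, -0.048, 0.118, -0.118], [0.3, -0.354, 0.036, 0.064, -0.048, 0.118, -0.118], [0.3, -0.354, 0.036, 0.064, -0.048, 0.118, -0.118], [0.3, -0.354, 0.036, 0.064, -0.048, 0.118, -0.118]]]'

```text
clock: 15.87
ee_pos: [500.6, 20.6, 249.9]
tcp_rot: [0.718, 0.667, -0.17, 0.102]
contact_force: [-0.1, -0.2, 0.3]
finger_gap: 29.9
```

Emit:
arm_command --commands '[[[0.3, -0.341, -0.095, -0.072, -0.049, 0.119, -0.118], [0.3, -0.341, -0.095, -0.072, -0.049, 0.119, -0.118], [0.3, -0.341, -0.095, -0.072, -0.049, 0.119, -0.118], [0.3, -0.341, -0.095, -0.072, -0.049, 0.119, -0.118], [0.3, -0.341, -0.095, -0.072, -0.049, 0.119, -0.118]]]'

```text
clock: 16.28
ee_pos: [487.7, -12.9, 274.2]
tcp_rot: [0.593, 0.805, 0.001, -0.001]
contact_force: [0.7, -0.4, -0.3]
finger_gap: 29.8
```

Run:
```python
from plan import *
o=observe();p,r=np.array(o['ee_pos']),R.from_quat(o['tcp_rot'])
print(p,np.round(o['q'],2),o['clock'],o['finger_gap'])
plan([([440,-95,215],Slerp([0,1],R.concatenate([r,RB]))(.7)),(tgtB(216),RB)],maxd=150,maxa=34)
```

```text
[487.70345946 -12.91700741 274.21493428] [-0.03  0.09 -0.27  1.21  0.    1.24] 16.2833 29.765410361287643
1 -0.269, -0.291, 0.246, -0.083, 0.034, -0.083  -> [463.9 -54.  244.6]
2 -0.197, -0.402, 0.129, -0.082, 0.034, -0.083  -> [440.1 -95.  215. ]
3 0.013, -0.192, 0.227, -0.071, 0.029, -0.071  -> [433.6 -96.5 179.9]
```

Emit:
arm_command --commands '[[[0.3, -0.269, -0.291, 0.246, -0.083, 0.034, -0.083], [0.3, -0.269, -0.291, 0.246, -0.083, 0.034, -0.083], [0.3, -0.269, -0.291, 0.246, -0.083, 0.034, -0.083], [0.3, -0.269, -0.291, 0.246, -0.083, 0.034, -0.083], [0.3, -0.269, -0.291, 0.246, -0.083, 0.034, -0.083]]]'

```text
clock: 16.7
ee_pos: [463.1, -53.8, 243.7]
tcp_rot: [0.481, 0.866, 0.134, 0.033]
contact_force: [0.8, -0.2, 0.1]
finger_gap: 29.7
```

Emit:
arm_command --commands '[[[0.3, -0.197, -0.402, 0.129, -0.082, 0.034, -0.083], [0.3, -0.197, -0.402, 0.129, -0.082, 0.034, -0.083], [0.3, -0.197, -0.402, 0.129, -0.082, 0.034, -0.083], [0.3, -0.197, -0.402, 0.129, -0.082, 0.034, -0.083], [0.3, -0.197, -0.402, 0.129, -0.082, 0.034, -0.083]]]'

```text
clock: 17.12
ee_pos: [440.5, -94.3, 213.7]
tcp_rot: [0.348, 0.897, 0.264, 0.063]
contact_force: [-0.1, -0.2, -0.8]
finger_gap: 29.9
```

Run:
```python
from plan import *
o=observe();p,r=np.array(o['ee_pos']),R.from_quat(o['tcp_rot'])
print(p,np.round(o['q'],2),o['clock'],o['finger_gap'])
plan([(tgtB(216),RB),(tgtB(180),RB)],maxd=150,maxa=34)
```

```text
[440.46900692 -94.292428   213.73806029] [-0.58  0.02 -0.6   0.94  0.55  0.16] 17.1167 29.895864178631573
1 0.011, -0.192, 0.216, -0.073, 0.029, -0.073  -> [433.6 -96.5 179.8]
2 -0, 0, 0.3, 0, 0, -0  -> [445.4 -74.  154.3]
```

Emit:
arm_command --commands '[[[0.3, 0.011, -0.192, 0.216, -0.073, 0.029, -0.073], [0.3, 0.011, -0.192, 0.216, -0.073, 0.029, -0.073], [0.3, 0.011, -0.192, 0.216, -0.073, 0.029, -0.073], [0.3, 0.011, -0.192, 0.216, -0.073, 0.029, -0.073], [0.3, 0.011, -0.192, 0.216, -0.073, 0.029, -0.073]]]'

```text
clock: 17.53
ee_pos: [434.7, -96.1, 180.3]
tcp_rot: [0.221, 0.897, 0.371, 0.092]
contact_force: [0.1, 0.5, 0.2]
finger_gap: 30.1
```

Run:
```python
from plan import *
from crop import crop
o=observe();p,r=np.array(o['ee_pos']),R.from_quat(o['tcp_rot'])
print(p,np.round(o['q'],2),o['clock'],o['finger_gap'])
grab('wrist','w10.png')
grab('scene','s10.png');crop(cv2.imread('pics/s10.png'),250,130,390,260,5,'s10c.png')
plan([(tgtB(176),RB),(tgtB(147),RB)],maxd=150,maxa=34)
```

```text
[434.71062746 -96.1162755  180.2888932 ] [-0.72  0.21 -0.59  1.    0.76 -0.33] 17.5333 30.057670746966206
1 0.006, -0.016, 0.335, -0.001, 0.001, 0.001  -> [446.8 -71.5 151.6]
2 -0, -0.001, 0.242, 0, -0, 0  -> [456.3 -53.3 131. ]
```

View pics/w10.png

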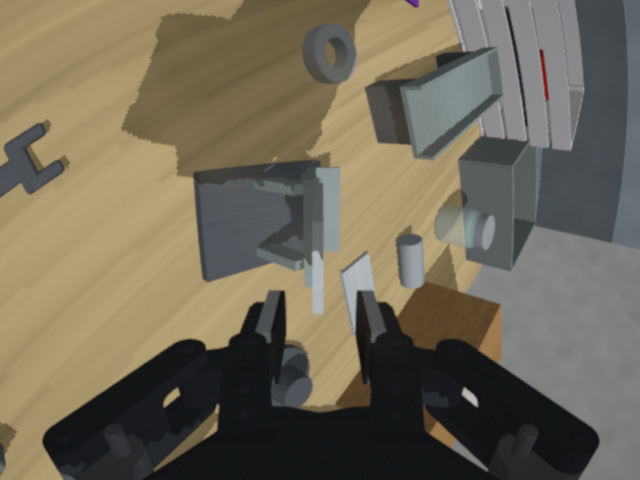

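View pics/s10c.png

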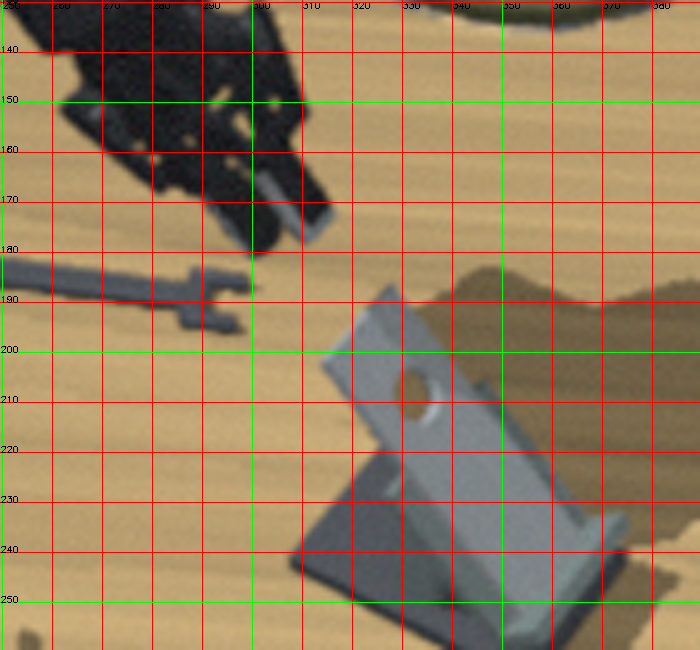

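Emit:
arm_command --commands '[[[0.3, 0.004, -0.016, 0.1, -0.001, 0.001, 0.001], [0.3, 0.006, -0.016, 0.2, -0.001, 0.001, 0.001], [0.3, 0.006, -0.016, 0.3, -0.001, 0.001, 0.001], [0.3, 0.006, -0.016, 0.335, -0.001, 0.001, 0.001], [0.3, 0.006, -0.016, 0.335, -0.001, 0.001, 0.001]]]'

```text
clock: 18.05
ee_pos: [446.1, -70.5, 151.7]
tcp_rot: [0.22, 0.897, 0.373, 0.092]
contact_force: [-0.5, 0.2, -0.6]
finger_gap: 29.7
```

Run:
```python
from plan import *
from crop import crop
o=observe();p,r=np.array(o['ee_pos']),R.from_quat(o['tcp_rot'])
print(p,np.round(o['q'],2),o['clock'],o['finger_gap'])
grab('wrist','w11.png')
grab('scene','s11.png');crop(cv2.imread('pics/s11.png'),250,130,390,260,5,'s11c.png')
plan([(tgtB(147),RB)],maxd=150,maxa=34)
```

```text
[446.14395122 -70.50381645 151.67585248] [-0.66  0.23 -0.65  0.87  0.77 -0.25] 18.05 29.702381508549355
1 -0.004, -0.003, 0.246, 0.001, -0, 0.001  -> [456.4 -53.4 131. ]
```

View pics/w11.png

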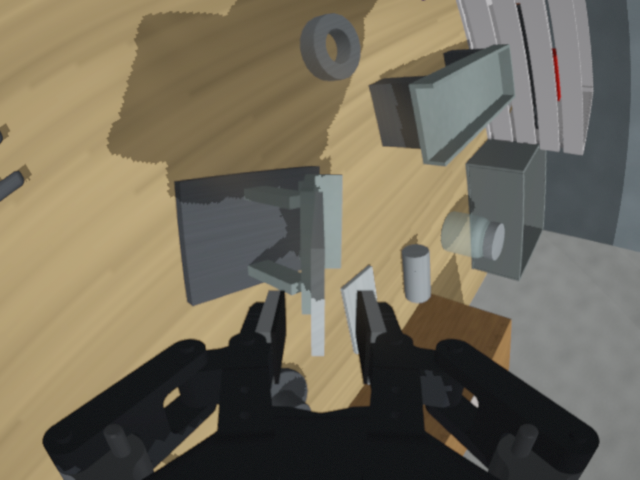

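View pics/s11c.png

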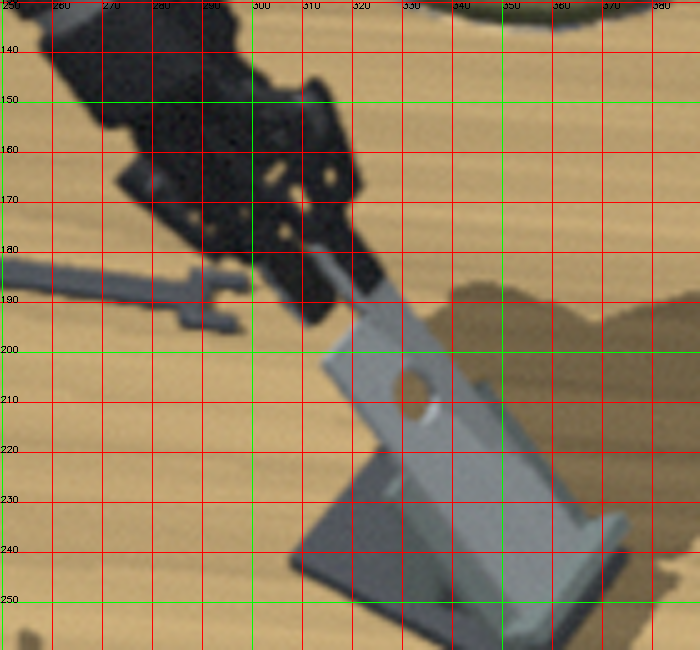

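Emit:
arm_command --commands '[[[0.3, -0.004, -0.003, 0.1, 0.001, 0, 0.001], [0.3, -0.004, -0.003, 0.18, 0.001, 0, 0.001], [0.3, -0.004, -0.003, 0.246, 0.001, 0, 0.001], [0.3, -0.004, -0.003, 0.246, 0.001, 0, 0.001], [0.3, -0.004, -0.003, 0.246, 0.001, 0, 0.001]]]'

```text
clock: 18.57
ee_pos: [456.2, -53.8, 130.7]
tcp_rot: [0.222, 0.897, 0.372, 0.091]
contact_force: [-0.2, 0.1, -0.3]
finger_gap: 30.1
```

Run:
```python
from plan import *
from crop import crop
o=observe();p,r=np.array(o['ee_pos']),R.from_quat(o['tcp_rot'])
print(p,o['clock'],o['finger_gap'],o['contact_force'])
d=p-CORN; print(d@PX,d@PZ,d@PY)
grab('scene','s12.png');crop(cv2.imread('pics/s12.png'),280,150,390,260,6,'s12c.png')
```

```text
[456.1717796  -53.76145722 130.68115381] 18.5667 30.11285801614387 [-0.2154712   0.07152017 -0.27475016]
147.05523546620765 2.4004855447740994 0.04382918830913951
```

View pics/s12c.png

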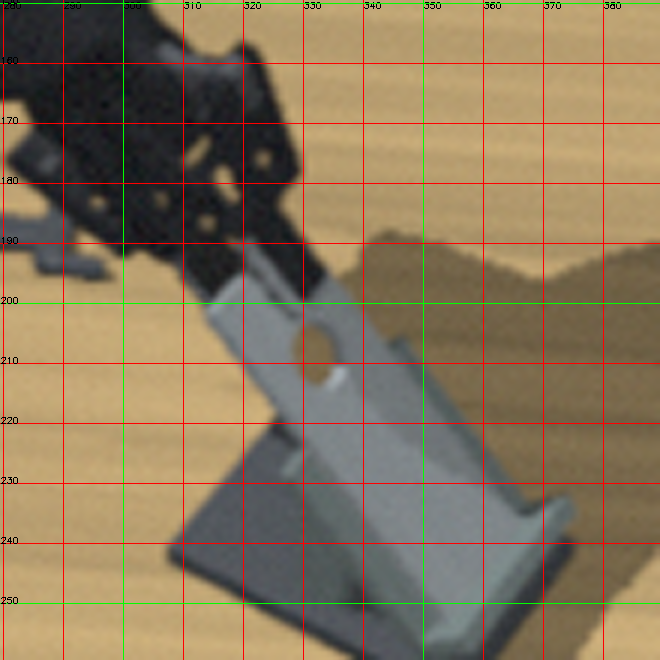

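Both fingers straddle the free end (upper finger tip ~(330,202), just above the eye). Close and then lift a little along the plate normal/up.

Emit:
arm_command --commands '[[[1, 0, 0, 0, 0, 0, 0], [1, 0, 0, 0, 0, 0, 0], [1, 0, 0, 0, 0, 0, 0], [1, 0, 0, 0, 0, 0, 0], [1, 0, 0, 0, 0, 0, 0]]]'

```text
clock: 19.03
ee_pos: [456.4, -54.2, 130.8]
tcp_rot: [0.222, 0.897, 0.372, 0.092]
contact_force: [-3.7, -4.8, 5.4]
finger_gap: 4.6
```

Run:
```python
from plan import *
o=observe();p,r=np.array(o['ee_pos']),R.from_quat(o['tcp_rot'])
print(p,o['clock'],o['finger_gap'],o['contact_force'])
U=down(RYAW+np.pi) # upright, pz-> -r
print((r.inv()*U).magnitude()*57.3)
sl=Slerp([0,1],R.concatenate([r,U]))
# target: rise with slight +normal, then upright
plan([(p+30*PX+15*PZ,r),(p+np.array([0,0,90])+20*PZ,sl(.55)),(np.array([470,-80,245]),U)],maxd=150,maxa=30)
```

```text
[456.43923083 -54.2382854  130.78287831] 19.0333 4.633280325610143 [-3.67663192 -4.79622789  5.43370617]
45.05282177698179
1 0, 0.125, -0.25, 0, 0, 0  -> [451.5 -63.7 162.6]
2 0.001, 0.572, -0.28, 0.138, -0, -0  -> [463.  -41.8 234.9]
3 -0.2, -0.21, -0.167, 0.112, -0, -0  -> [470. -80. 245.]
```

Emit:
arm_command --commands '[[[1, 0, 0.03, -0.03, 0, 0, 0], [1, 0, 0.06, -0.08, 0, 0, 0], [1, 0, 0.09, -0.15, 0, 0, 0], [1, 0, 0.115, -0.21, 0, 0, 0], [1, 0, 0.125, -0.25, 0, 0, 0]]]'

```text
clock: 19.45
ee_pos: [451.4, -63.4, 163.1]
tcp_rot: [0.222, 0.897, 0.372, 0.091]
contact_force: [-0.3, -0.9, -0.7]
finger_gap: 4.6
```

Emit:
arm_command --commands '[[[1, 0, 0.09, -0.05, 0.02, 0, 0], [1, 0, 0.22, -0.11, 0.052, 0, 0], [1, 0, 0.38, -0.19, 0.09, 0, 0], [1, 0.001, 0.52, -0.25, 0.124, 0, 0], [1, 0.001, 0.572, -0.28, 0.138, 0, 0]]]'

```text
clock: 19.87
ee_pos: [465.2, -40.3, 239.1]
tcp_rot: [0.235, 0.956, 0.169, 0.044]
contact_force: [0.8, 0.5, -1.4]
finger_gap: 4.8
```

Emit:
arm_command --commands '[[[1, -0.03, -0.03, -0.03, 0.017, 0, 0], [1, -0.08, -0.085, -0.07, 0.045, 0, 0], [1, -0.14, -0.15, -0.12, 0.078, 0, 0], [1, -0.185, -0.195, -0.155, 0.103, 0, 0], [1, -0.2, -0.21, -0.167, 0.112, 0, 0]]]'

```text
clock: 20.28
ee_pos: [470.8, -79.1, 245.4]
tcp_rot: [0.239, 0.971, -0.001, -0.001]
contact_force: [1.4, -0.2, -1.3]
finger_gap: 4.8
```

Run:
```python
from plan import *
from crop import crop
o=observe();p,r=np.array(o['ee_pos']),R.from_quat(o['tcp_rot'])
print(p,np.round(o['q'],2),o['clock'],o['finger_gap'],o['contact_force'])
grab('scene','s13.png');crop(cv2.imread('pics/s13.png'),240,90,380,220,5,'s13c.png')
grab('top','t13.png')
```

```text
[470.83854656 -79.12954786 245.39434602] [-0.17  0.09 -0.34  1.15 -0.    0.32] 20.2833 4.811623062163451 [ 1.43136089 -0.23578276 -1.27320391]
```

View pics/s13c.png

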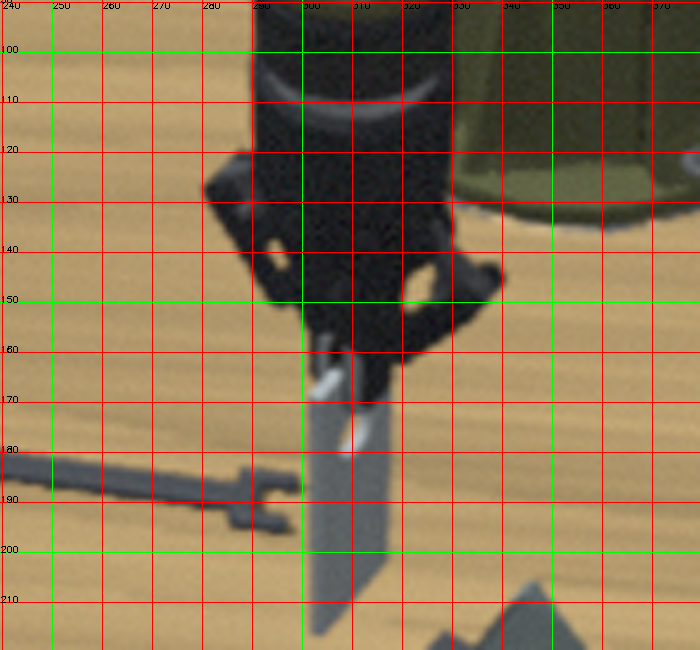

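View pics/t13.png

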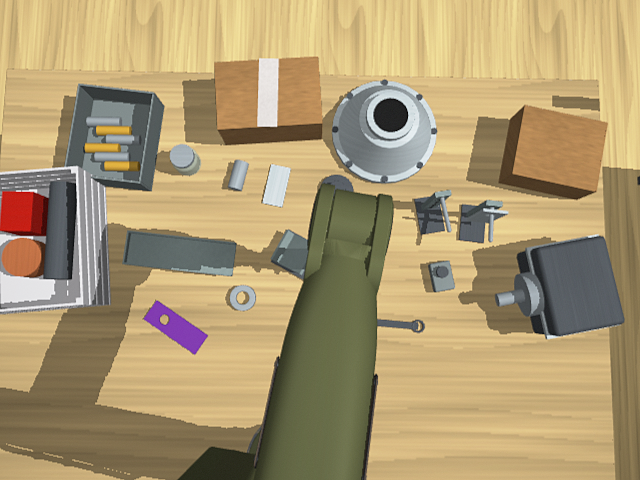

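Run:
```python
from fit import *
from plan import *
a=unproj(F['top'],441.5,199,166);b=unproj(F['top'],448.7,230.5,175)
print(a,b,np.arctan2(*(a-b)[1::-1]))
print('post tip fit',loc(POST,PYAW,-80,0,175),loc(POST,PYAW,-6,0,166))
P=down(PYAW)
o=observe();p,r=np.array(o['ee_pos']),R.from_quat(o['tcp_rot'])
sl=Slerp([0,1],R.concatenate([r,P]))
pre=loc(POST,PYAW,-130,0,172+39)
plan([([455,-190,245],sl(.45)),([465,-290,240],P),(pre+[0,0,6],P),(pre,P)],maxd=130,maxa=28)
```

```text
[ 604.62085301 -308.92081616  166.        ] [ 533.76908045 -322.06581073  175.        ] 0.18344233947159183
post tip fit [ 534.07881943 -325.0151332   175.        ] [ 606.61841146 -310.38613499  166.        ]
1 -0.318, -0.881, -0.006, 0, -0, 0.127  -> [ 455.  -190.   245.1]
2 -0.348, -0.233, 0.02, -0, -0, 0.078  -> [ 460.  -240.   242.5]
3 -0.394, -0.142, 0.02, -0, -0.001, 0.078  -> [ 464.9 -290.   240. ]
4 -0.4, 0.091, 0.192, -0, 0, 0  -> [ 485.1 -334.9  217. ]
5 -0, -0, 0.05, -0, 0, 0  -> [ 485.1 -334.9  211. ]
```

Emit:
arm_command --commands '[[[1, -0.045, -0.12, 0, 0, 0, 0.018], [1, -0.12, -0.34, 0, 0, 0, 0.05], [1, -0.21, -0.58, 0, 0, 0, 0.085], [1, -0.285, -0.79, 0, 0, 0, 0.115], [1, -0.318, -0.881, -0.006, 0, 0, 0.127]]]'

```text
clock: 20.8
ee_pos: [453.2, -193.2, 244.7]
tcp_rot: [0.43, 0.903, 0.001, -0.001]
contact_force: [0.0, 1.4, -1.6]
finger_gap: 4.8
```

Emit:
arm_command --commands '[[[1, -0.06, -0.04, 0, 0, 0, 0.013], [1, -0.16, -0.1, 0.01, 0, 0, 0.034], [1, -0.25, -0.17, 0.015, 0, 0, 0.056], [1, -0.32, -0.215, 0.018, 0, 0, 0.072], [1, -0.348, -0.233, 0.02, 0, 0, 0.078]]]'

```text
clock: 21.22
ee_pos: [458.8, -241.6, 242.2]
tcp_rot: [0.536, 0.844, 0.001, -0.001]
contact_force: [0.4, 0.1, -0.6]
finger_gap: 4.8
```

Emit:
arm_command --commands '[[[1, -0.06, -0.02, 0, 0, 0, 0.012], [1, -0.16, -0.06, 0.01, 0, 0, 0.034], [1, -0.28, -0.1, 0.015, 0, 0, 0.056], [1, -0.36, -0.13, 0.018, 0, 0, 0.072], [1, -0.394, -0.142, 0.02, 0, -0.001, 0.078]]]'

```text
clock: 21.63
ee_pos: [463.9, -291.4, 239.7]
tcp_rot: [0.635, 0.773, -0.0, 0.0]
contact_force: [-0.2, -0.1, -0.6]
finger_gap: 5.1
```

Run:
```python
from plan import *
from crop import crop
o=observe();p,r=np.array(o['ee_pos']),R.from_quat(o['tcp_rot'])
print(p,np.round(o['q'],2),o['clock'],o['finger_gap'],o['contact_force'])
P=down(.193)
plan([(loc(POST,PYAW,-130,0,211),P)],maxd=130,maxa=28)
grab('wrist','w14.png')
```

```text
[ 463.89497828 -291.39982802  239.7176515 ] [-0.56  0.22 -0.19  1.16 -0.    0.81] 21.6333 5.050330789636825 [-0.17249033 -0.11932881 -0.62321001]
1 -0.39, 0.103, 0.239, -0, 0, 0.001  -> [ 485.1 -334.9  211.1]
```

View pics/w14.png

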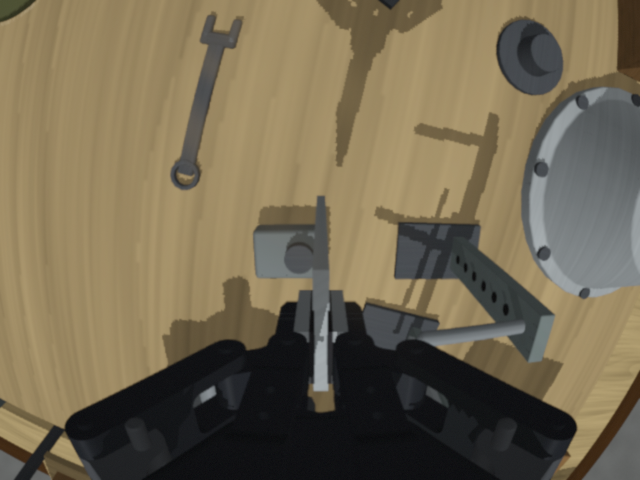

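Emit:
arm_command --commands '[[[1, -0.06, 0.015, 0.04, 0, 0, 0], [1, -0.16, 0.04, 0.1, 0, 0, 0], [1, -0.27, 0.07, 0.165, 0, 0, 0], [1, -0.36, 0.095, 0.215, 0, 0, 0.001], [1, -0.39, 0.103, 0.239, 0, 0, 0.001]]]'

```text
clock: 22.1
ee_pos: [485.8, -335.3, 209.6]
tcp_rot: [0.635, 0.772, -0.001, -0.0]
contact_force: [0.7, 0.3, -2.0]
finger_gap: 4.6
```

```bash
cat >> h.py <<'E'
def projw(f,p):
    T=np.array(f['extrinsics']);c=(np.linalg.inv(T)@np.r_[p,1])[:3]
    fl=foc(f); th=np.arctan2(np.hypot(c[0],c[1]),c[2]); k=fl*th/np.hypot(c[0],c[1])
    return f['cx']+k*c[0],f['cy']+k*c[1]
E
python3 - <<'E'
from plan import *
from crop import crop
o=observe();p,r=np.array(o['ee_pos']),R.from_quat(o['tcp_rot'])
print(p,np.round(o['q'],2),o['clock'],o['finger_gap'],o['contact_force'])
f=grab('wrist','w15.png')
for q in (loc(POST,PYAW,-80,0,175),loc(POST,PYAW,-6,0,166),loc(POST,PYAW,-6,18,184),loc(POST,PYAW,-6,-18,184)): print(np.round(projw(f,q),1))
crop(cv2.imread('pics/w15.png'),260,230,600,480,2,'w15c.png')
grab('scene','s15.png');crop(cv2.imread('pics/s15.png'),100,90,240,230,5,'s15c.png')
grab('top','t15.png');crop(cv2.imread('pics/t15.png'),370,170,510,290,5,'t15c.png')
import pickle;pickle.dump({k:v for k,v in f.items() if k!='pixels'},open('w15.pkl','wb'))
E
```

```text
[ 485.78488975 -335.3311627   209.64093847] [-0.6   0.31 -0.14  1.12 -0.    0.77] 22.1 4.642880176271193 [ 0.65991895  0.28813026 -1.99512239]
[423.3 292.4]
[541.9 280. ]
[565.7 260.4]
[551.1 323.6]
```

View pics/w15c.png

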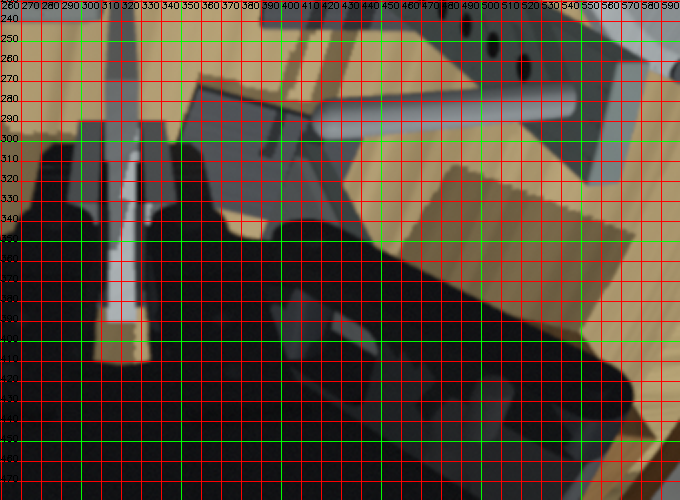

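View pics/s15c.png

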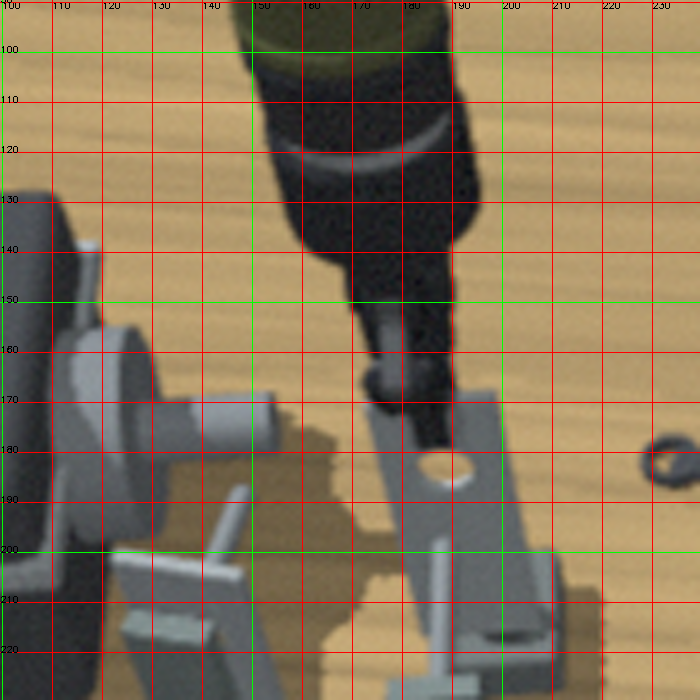

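View pics/t15c.png

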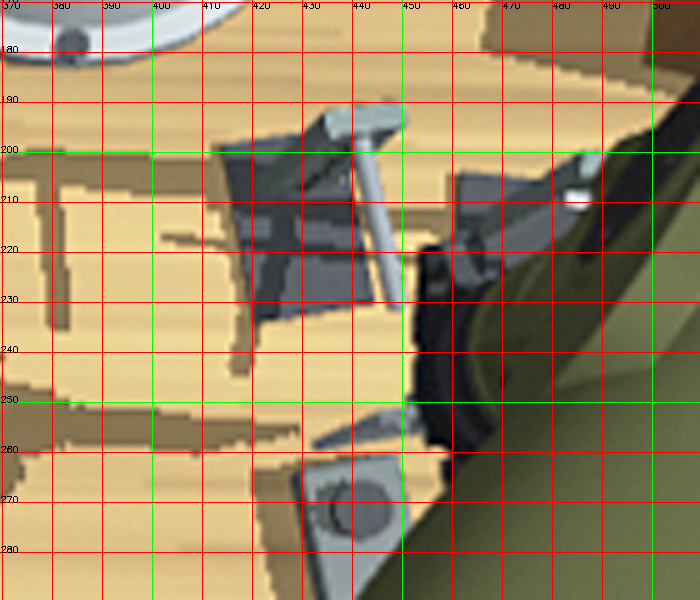

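Run:
```python
from fit import *
from plan import *
o=observe();p,r=np.array(o['ee_pos']),R.from_quat(o['tcp_rot']);print(p)
e=p+r.apply([0,0,39]);print('eye',e, np.round(proj(F['scene'],e),1))
for s in(-27,27): 
  for z in (-3,147): print(s,z,np.round(proj(F['scene'],p+r.apply([s,3,z])),1))
print('tip pred scene',np.round(proj(F['scene'],loc(POST,PYAW,-80,0,180)),1))
d=p-POST;print('post frame',d@dirz(PYAW),d@dirz(PYAW+np.pi/2))
```

```text
[ 485.07892185 -334.08385438  210.54656929]
eye [ 485.01715582 -334.08505248  171.54661822] [189.6 182.9]
-27 -3 [173.1 171. ]
-27 147 [184.9 217.1]
27 -3 [199.6 169.3]
27 147 [209.  215.3]
tip pred scene [188. 198.]
post frame -129.82566062302058 0.7970010786694779
```

Emit:
arm_command --commands '[[[1, -0.004, 0.06, -0.01, 0, 0, 0], [1, -0.006, 0.15, -0.01, 0, 0, 0], [1, -0.007, 0.23, -0.01, 0, 0, 0], [1, -0.007, 0.29, -0.01, 0, 0, 0], [1, -0.007, 0.3, -0.01, 0, 0, 0]]]'

```text
clock: 22.67
ee_pos: [522.7, -327.5, 212.6]
tcp_rot: [0.635, 0.773, -0.0, 0.001]
contact_force: [-0.6, 0.1, -2.2]
finger_gap: 4.8
```

Run:
```python
from plan import *
from crop import crop
o=observe();p,r=np.array(o['ee_pos']),R.from_quat(o['tcp_rot'])
d=p-POST;print(p,'post frame',d@dirz(PYAW),d@dirz(PYAW+np.pi/2),o['clock'],o['contact_force'])
f=grab('wrist','w16.png')
print(np.round(projw(f,loc(POST,PYAW,-80,0,175)),1),np.round(projw(f,p+r.apply([0,0,39])),1))
crop(cv2.imread('pics/w16.png'),260,200,500,380,3,'w16c.png')
grab('scene','s16.png');crop(cv2.imread('pics/s16.png'),150,140,240,240,7,'s16c.png')
```

```text
[ 522.74322056 -327.52263221  212.63644288] post frame -91.6075934577488 -0.21708782843152363 22.6667 [-0.58202305  0.05820391 -2.2481416 ]
[344.6 292. ] [320.3 291.5]
```

View pics/w16c.png

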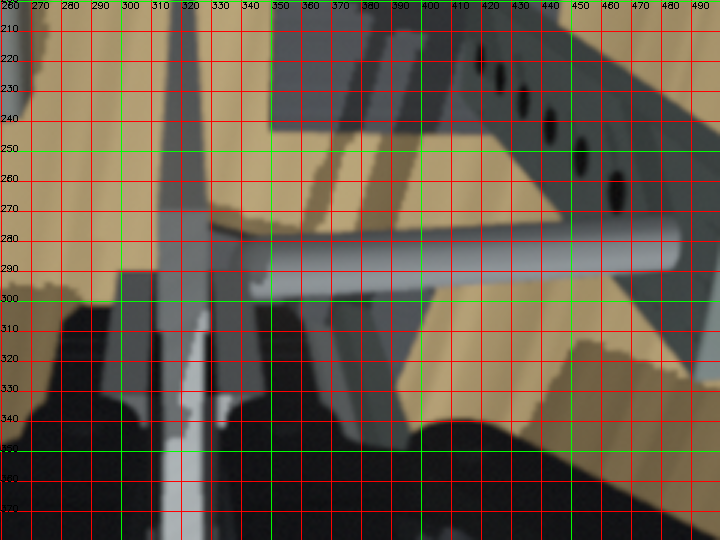

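View pics/s16c.png

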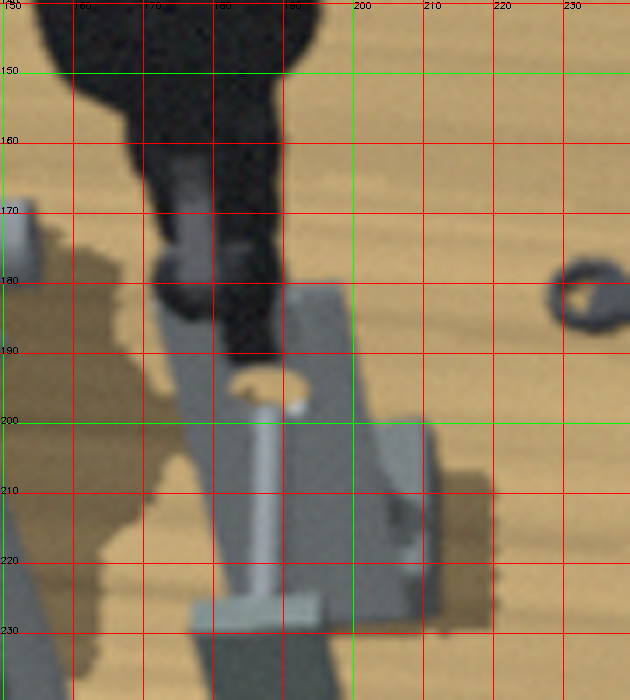

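Emit:
arm_command --commands '[[[1, 0, 0.05, 0, 0, 0, 0], [1, 0, 0.1, 0, 0, 0, 0], [1, 0, 0.15, 0, 0, 0, 0], [1, 0, 0.2, 0, 0, 0, 0], [1, 0, 0.2, 0, 0, 0, 0]]]'

```text
clock: 23.18
ee_pos: [545.6, -323.3, 212.4]
tcp_rot: [0.635, 0.773, -0.0, 0.0]
contact_force: [-0.1, 0.0, -1.1]
finger_gap: 4.2
```

Run:
```python
from plan import *
from crop import crop
o=observe();p,r=np.array(o['ee_pos']),R.from_quat(o['tcp_rot'])
d=p-POST;print(p,'post frame',d@dirz(PYAW),d@dirz(PYAW+np.pi/2),o['clock'],o['contact_force'],o['torque'])
f=grab('wrist','w17.png')
crop(cv2.imread('pics/w17.png'),260,200,500,380,3,'w17c.png')
grab('scene','s17.png');crop(cv2.imread('pics/s17.png'),150,140,240,240,7,'s17c.png')
```

```text
[ 545.64778395 -323.2521822   212.39360591] post frame -68.31083549738658 -0.5589001961942142 23.1833 [-0.13888285  0.04835291 -1.14753171] [ 0.02344992 -0.00698076 -0.01072142]
```

View pics/w17c.png

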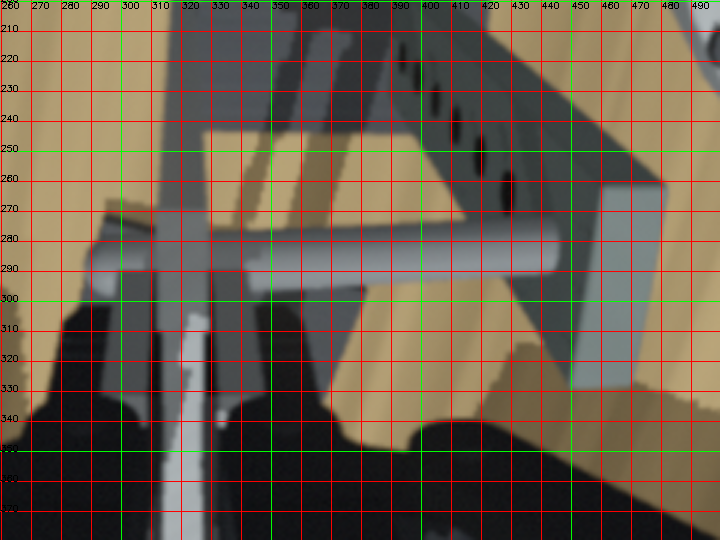

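View pics/s17c.png

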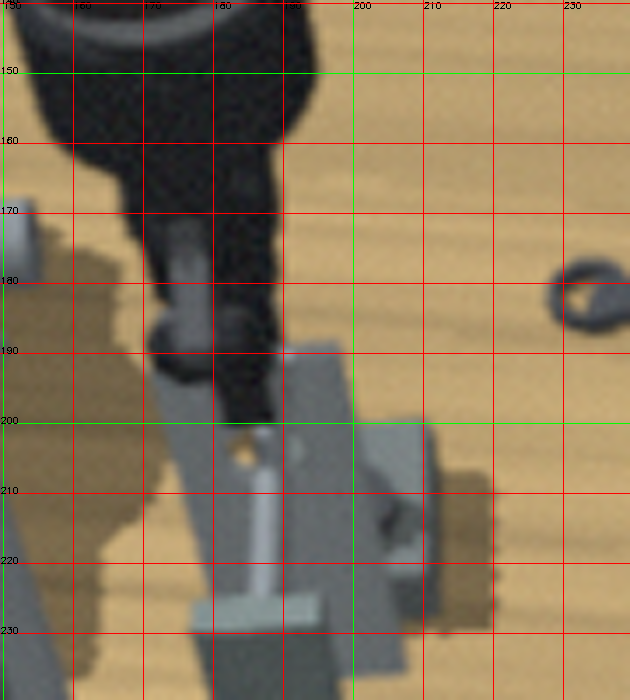

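Emit:
arm_command --commands '[[[1, 0, 0.05, 0, 0, 0, 0], [1, 0, 0.1, 0.005, 0, 0, 0], [1, 0, 0.15, 0.01, 0, 0, 0], [1, 0, 0.2, 0.012, 0, 0, 0], [1, 0, 0.215, 0.012, 0, 0, 0]]]'

```text
clock: 23.7
ee_pos: [570.8, -318.2, 210.7]
tcp_rot: [0.635, 0.773, -0.0, 0.0]
contact_force: [0.1, -0.2, -1.7]
finger_gap: 4.8
```

Emit:
arm_command --commands '[[[1, 0, 0, 0.015, 0, 0, 0], [1, 0, 0, 0.03, 0, 0, 0], [1, 0, 0, 0.045, 0, 0, 0], [1, 0, 0, 0.055, 0, 0, 0], [1, 0, 0, 0.06, 0, 0, 0]]]'

```text
clock: 24.12
ee_pos: [569.3, -318.5, 203.4]
tcp_rot: [0.635, 0.772, -0.001, -0.0]
contact_force: [0.3, -0.4, -1.5]
finger_gap: 4.9
```

Run:
```python
from plan import *
from crop import crop
o=observe();p,r=np.array(o['ee_pos']),R.from_quat(o['tcp_rot'])
d=p-POST;print(p,'post frame',d@dirz(PYAW),d@dirz(PYAW+np.pi/2),o['clock'],o['contact_force'],o['torque'])
```

```text
[ 569.25640699 -318.5333016   203.43983639] post frame -44.23526279524768 -0.600316834748515 24.1167 [ 0.28745119 -0.38451057 -1.51738506] [ 0.00910676  0.00249514 -0.03140402]
```

Emit:
arm_command --commands '[[[1, 0, 0, 0.004, 0, 0, 0], [1, 0, 0, 0.008, 0, 0, 0], [1, 0, 0, 0.012, 0, 0, 0], [1, 0, 0, 0.012, 0, 0, 0], [1, 0, 0, 0.012, 0, 0, 0]]]'

```text
clock: 24.53
ee_pos: [569.7, -318.6, 202.4]
tcp_rot: [0.635, 0.772, -0.001, 0.0]
contact_force: [0.2, -0.4, -0.2]
finger_gap: 4.9
```

Emit:
arm_command --commands '[[[1, 0, 0, 0.004, 0, 0, 0], [1, 0, 0, 0.008, 0, 0, 0], [1, 0, 0, 0.01, 0, 0, 0], [1, 0, 0, 0.01, 0, 0, 0], [1, 0, 0, 0.01, 0, 0, 0]]]'

```text
clock: 24.95
ee_pos: [569.7, -318.7, 202.0]
tcp_rot: [0.635, 0.772, -0.001, 0.001]
contact_force: [-2.0, 0.7, 6.1]
finger_gap: 4.7
```

Emit:
arm_command --commands '[[[0.75, 0, 0, -0.004, 0, 0, 0], [0.6, 0, 0, -0.004, 0, 0, 0], [0.45, 0, 0, -0.004, 0, 0, 0], [0.35, 0, 0, -0.004, 0, 0, 0], [0.35, 0, 0, -0.004, 0, 0, 0]]]'

```text
clock: 25.37
ee_pos: [569.6, -318.5, 201.4]
tcp_rot: [0.635, 0.772, -0.001, 0.0]
contact_force: [-0.2, 0.6, 1.2]
finger_gap: 27.6
```

Run:
```python
from plan import *
from crop import crop
o=observe();p,r=np.array(o['ee_pos']),R.from_quat(o['tcp_rot'])
d=p-POST;print(p,'post frame',d@dirz(PYAW),d@dirz(PYAW+np.pi/2),o['clock'],o['contact_force'],o['finger_gap'])
f=grab('wrist','w18.png')
crop(cv2.imread('pics/w18.png'),220,200,500,380,3,'w18c.png')
grab('scene','s18.png');crop(cv2.imread('pics/s18.png'),150,140,240,240,7,'s18c.png')
```

```text
[ 569.63808244 -318.49586888  201.36090628] post frame -43.85371975956394 -0.6390759566921549 25.3667 [-0.22599622  0.55667922  1.21646369] 27.63929888130163
```

View pics/w18c.png

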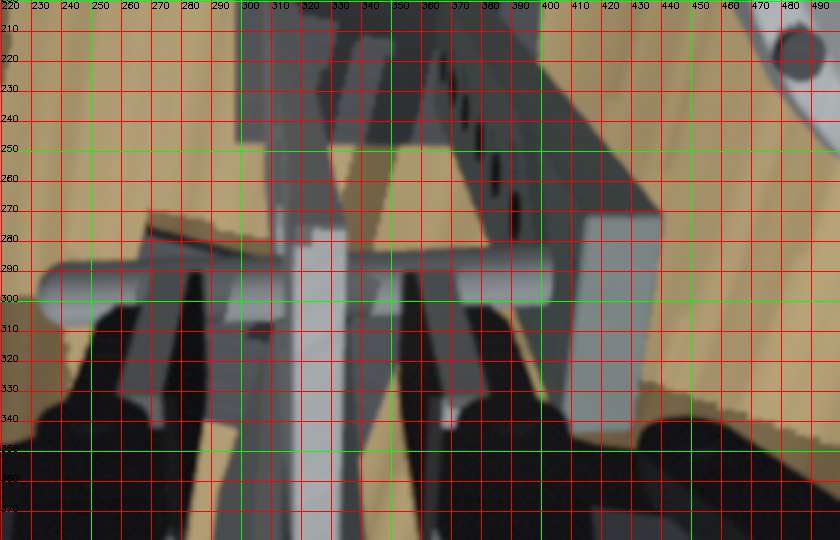

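View pics/s18c.png

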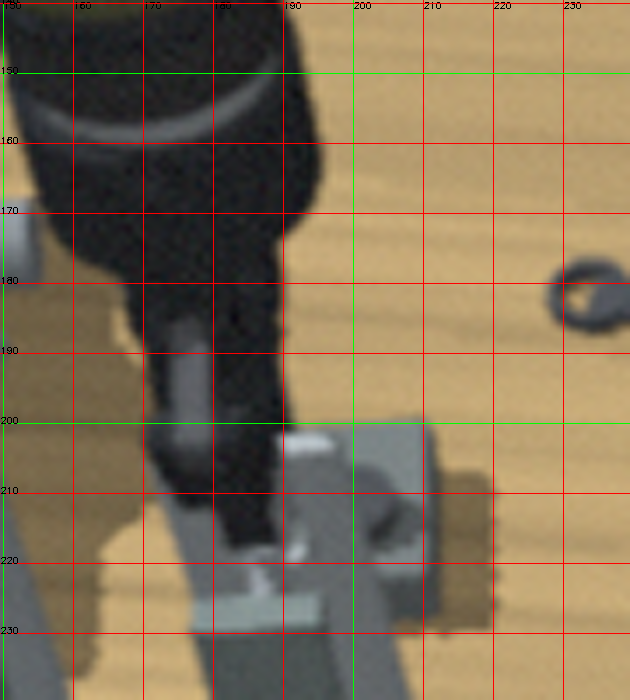

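Emit:
arm_command --commands '[[[0.35, 0, 0, -0.03, 0, 0, 0], [0.35, 0, 0, -0.09, 0, 0, 0], [0.35, 0, 0, -0.17, 0, 0, 0], [0.35, 0, 0, -0.27, 0, 0, 0], [0.35, 0, 0, -0.4, 0, 0, 0]]]'

```text
clock: 25.88
ee_pos: [569.5, -318.4, 250.4]
tcp_rot: [0.635, 0.772, -0.001, -0.0]
contact_force: [0.6, 0.6, -0.4]
finger_gap: 27.8
```

Emit:
arm_command --commands '[[[0.35, -0.1, -0.1, -0.15, 0, 0, 0], [0.35, 0, -0.3, -0.3, 0, 0, 0], [0.35, 0, -0.6, -0.45, 0, 0, 0], [0.35, 0, -0.8, -0.5, 0, 0, 0], [0.35, 0, -1, -0.5, 0, 0, 0]]]'

```text
clock: 26.3
ee_pos: [451.7, -342.4, 313.4]
tcp_rot: [0.635, 0.772, -0.001, 0.003]
contact_force: [-0.1, -0.2, 0.2]
finger_gap: 27.9
```

Emit:
arm_command --commands '[[[0.35, 0.2, -0.1, 0, 0, 0, 0], [0.35, 0.5, -0.1, 0, 0, 0, 0], [0.35, 0.8, -0.1, 0, 0, 0, 0], [0.35, 1, -0.1, 0, 0, 0, 0], [0.35, 1, -0.1, 0, 0, 0, 0]]]'

```text
clock: 26.72
ee_pos: [415.9, -222.9, 311.3]
tcp_rot: [0.634, 0.773, 0.0, 0.001]
contact_force: [0.6, 0.0, 0.4]
finger_gap: 27.9
```

Run:
```python
from plan import *
from crop import crop
o=observe();print(o['ee_pos'],o['clock'],o['contact_force'],o['finger_gap'])
grab('scene','s19.png');crop(cv2.imread('pics/s19.png'),120,160,240,290,5,'s19c.png')
grab('top','t19.png');crop(cv2.imread('pics/t19.png'),380,170,510,270,6,'t19c.png')
```

```text
[ 415.94823837 -222.89424885  311.33381908] 26.7167 [0.60885619 0.04463408 0.37134362] 27.889888281165163
```

View pics/s19c.png

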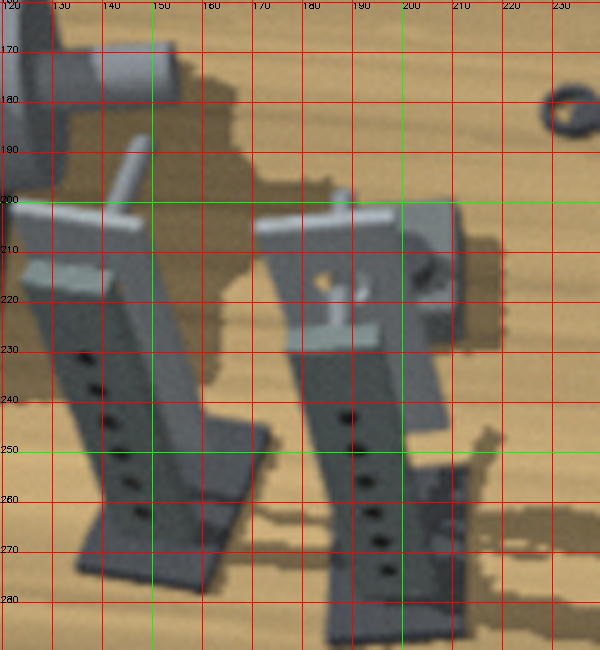

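View pics/t19.png

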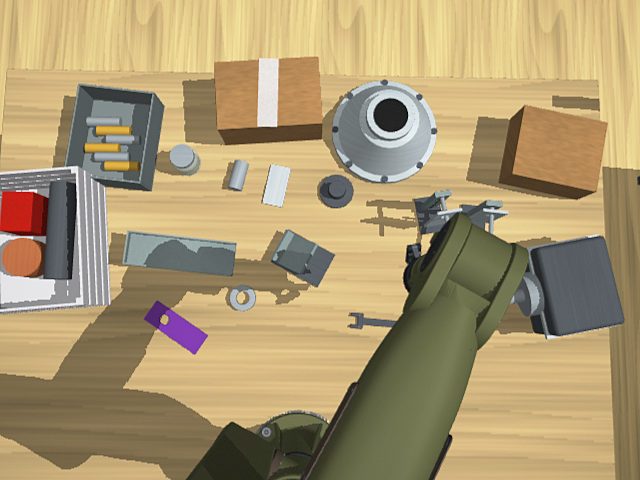

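View pics/t19c.png

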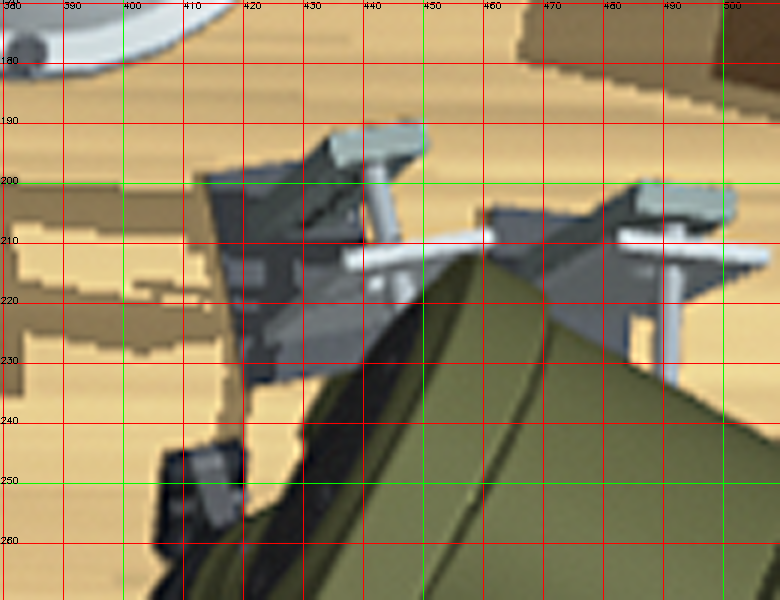

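Emit:
arm_command --commands '[[[0.35, 0.5, 0, 0, 0, 0, 0], [0.35, 1, 0, 0, 0, 0, 0], [0.35, 1, 0, 0, 0, 0, 0], [0.35, 1, 0, 0, 0, 0, 0], [0.35, 1, 0, 0, 0, 0, 0]]]'

```text
clock: 27.23
ee_pos: [394.5, -108.0, 310.2]
tcp_rot: [0.634, 0.773, -0.0, 0.001]
contact_force: [0.1, -0.4, -0.2]
finger_gap: 27.6
```

Emit:
arm_command --commands '[[[0.35, 0, 0, 0, 0, 0, 0], [0.35, 0, 0, 0, 0, 0, 0], [0.35, 0, 0, 0, 0, 0, 0], [0.35, 0, 0, 0, 0, 0, 0], [0.35, 0, 0, 0, 0, 0, 0]]]'

```text
clock: 27.65
ee_pos: [394.0, -109.2, 309.3]
tcp_rot: [0.636, 0.772, -0.001, 0.0]
contact_force: [-0.6, 0.2, 0.1]
finger_gap: 27.7
```

Emit:
arm_command --commands '[[[0.35, 0, 0, 0, 0, 0, 0], [0.35, 0, 0, 0, 0, 0, 0], [0.35, 0, 0, 0, 0, 0, 0], [0.35, 0, 0, 0, 0, 0, 0], [0.35, 0, 0, 0, 0, 0, 0]]]'

```text
clock: 28.07
ee_pos: [393.9, -108.4, 309.5]
tcp_rot: [0.635, 0.772, -0.001, 0.0]
contact_force: [0.3, -1.1, -0.6]
finger_gap: 28.1
```

Run:
```python
from fit import *
from plan import *
from crop import crop
o=observe();print(o['ee_pos'],o['clock'],o['contact_force'])
P=[]
for i in range(8):
    f=grab('scene','s20_%d.png'%i); P.append(cv2.imread('pics/s20_%d.png'%i).astype(int))
c=[np.abs(P[i]-P[0])[190:260,165:215].max() for i in range(8)]
print('frame diffs',c, np.abs(P[0]-cv2.imread('pics/s19.png').astype(int))[190:260,165:215].max())
crop(cv2.imread('pics/s20_7.png'),150,180,230,260,8,'s20c.png')
f=grab('top','t20.png');crop(cv2.imread('pics/t20.png'),400,180,500,260,7,'t20c.png')
for x in(-50,-42,-36):
  for s in(-27,27): print(x,s,np.round(proj(F['scene'],loc(POST,PYAW,x,s,163+42)),1),np.round(proj(F['top'],loc(POST,PYAW,x,s,163+42)),1))
a=cv2.imread('pics/top0.png');b=cv2.imread('pics/t20.png')
```

```text
[ 393.87691843 -108.37950245  309.47287476] 28.0667 [ 0.27646934 -1.13499319 -0.62887103]
frame diffs [np.int64(0), np.int64(14), np.int64(13), np.int64(12), np.int64(11), np.int64(12), np.int64(10), np.int64(12)] 13
-50 -27 [172. 202.] [462.5 212.6]
-50 27 [199.4 200. ] [437.8 217.2]
-42 -27 [171.9 205.1] [461.7 209. ]
-42 27 [199.4 203. ] [437.1 213.6]
-36 -27 [171.7 207.4] [461.1 206.3]
-36 27 [199.3 205.3] [436.5 210.8]
```

View pics/s20c.png

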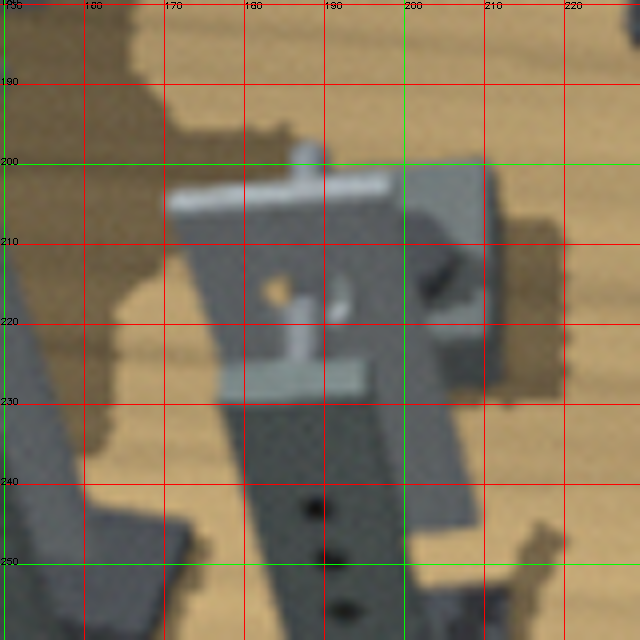

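View pics/t20.png

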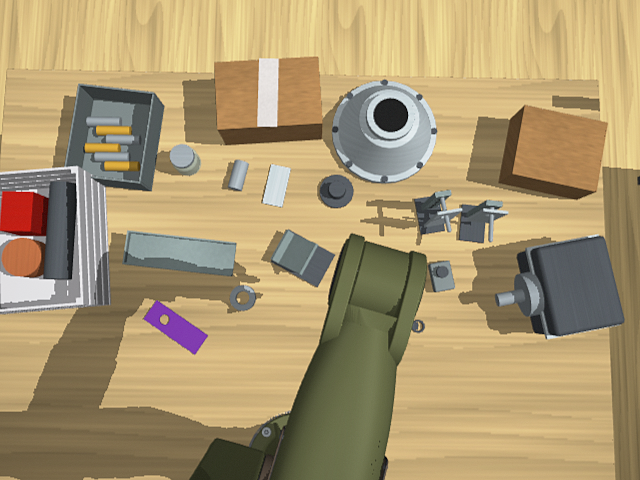

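View pics/t20c.png

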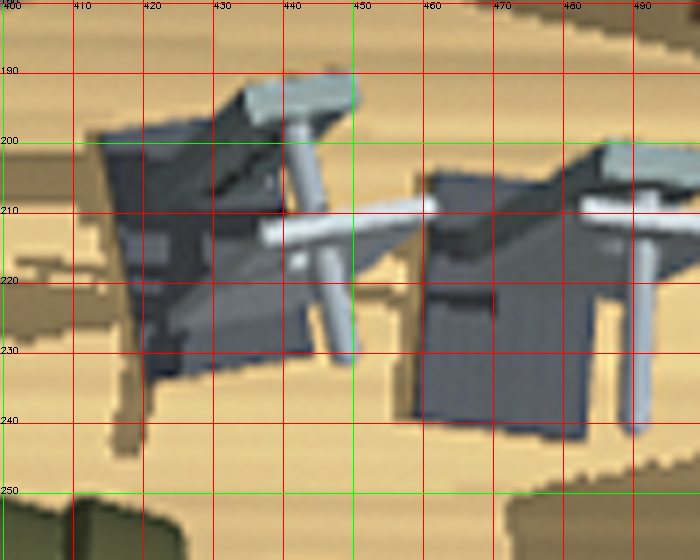

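```bash
python3 -c "
from workcell import *
print(finish_job())"
```

```text
the job is handed in; nothing more can be done
None
```

The bracket is hanging by its eye on the empty peg, let go and still, and I handed the job in at about 28.5 s of the 72 s allowed. The hand-in reports no verdict.

- **Slide:** I pushed it from its foot end with nearly shut fingers until the eye end stuck out about 50 mm, still lying flat.
- **Lean:** I gripped the part sticking out across its 54 mm width, laid it on the sloping rest with its foot against the lip and let go.
- **Hang:** I took it again by the thickness at its free top end and lifted it upright. I threaded the eye over the peg to about 43 mm out from the upright, lowered it until contact (about 6 N), opened the fingers and backed away.

**Last checks:**
- Its top corners match the expected hanging pose within about 1 pixel: eye about 42 mm out, about 163 mm high, upright.
- Eight scene pictures in a row, over about 0.4 s, showed nothing but image noise around it, so it is not swinging.
- The last top picture shows the robot clear of it. The other things, the purple look-alike included, look unmoved by eye; only part of the wrench showed from behind the arm.
- The cameras disagreed by about 3 mm on the peg tip's sideways position, which was within the eye's 7 mm clearance. No check failed.

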